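# Load the tacking jig with cut tubes and fill its ball tray

## Task

Get the tacking jig ready for the welder: put the flat offcut that lies on its bed into the grey scrap bin, and push every cut tube lying on the bench along a lane of the jig, one tube to a lane, so that it slips beneath the sprung finger and ends fully home against the stop bar with the finger bearing down on it. Then, with all the tubes in, pour all the clamp balls from the tin cup into the square steel tray and stand the empty cup upright on its round rubber mat again. Leave the can and the wrench where they are.

Things in the scene. Friction and masses are not known exactly. Their poses are not given: they have to be found in the camera images.
- tube1: cut length of bare dark square steel tube, 160 x 30 x 30 mm, about 0.28 kg; origin at its very centre (15 mm above what it lies on), x axis along its length; both ends alike. Two or three are there (an absent one reads None); any tube may go in any lane
- tube2: cut length of bare dark square steel tube, 160 x 30 x 30 mm, about 0.28 kg; origin at its very centre (15 mm above what it lies on), x axis along its length; both ends alike. Two or three are there (an absent one reads None); any tube may go in any lane
- tube3: cut length of bare dark square steel tube, 160 x 30 x 30 mm, about 0.28 kg; origin at its very centre (15 mm above what it lies on), x axis along its length; both ends alike. Two or three are there (an absent one reads None); any tube may go in any lane
- jig: tacking jig, fixed: grey steel bed 280 x 290 x 10 mm, from -120 to +160 mm in x of the origin (on its underside); x points from the loading side to the stop bar. Three lanes along x at y = -80, 0, +80 mm. Stop bar face at x = 70 mm, 18 mm high; cheeks 12 mm high leave a 44 mm wide slot over the last 55 mm of a lane. Posts behind it 66 mm high. Bed and fingers slippery
- stop1 (a point): foot of the stop bar's face in the middle of lane 1 (jig y = -80 mm), on the bed's top (10 mm above the bench); axes as the jig's. A tube fully home in this lane lies along x with its centre at x = -80 mm, y = 0, z = +15 mm from here
- finger1 (a joint): sprung finger of lane 1: bent bar 14 mm thick, hinged 55 mm behind the stop face; rad, 0 = down, about 0.15 with a tube beneath, at most 0.7. At rest its low point, 20 mm before the stop, is 18 mm over the bed; its upturned tip, reaching 74 mm before the stop, 40 mm over it, so a tube slid along the bed wedges it up (about 10 N); bears with 6 N. Tip's top with a tube in: 85 mm over the bench
- stop2 (a point): foot of the stop bar's face in the middle of lane 2 (jig y = 0 mm), on the bed's top (10 mm above the bench); axes as the jig's. A tube fully home in this lane lies along x with its centre at x = -80 mm, y = 0, z = +15 mm from here
- finger2 (a joint): sprung finger of lane 2: bent bar 14 mm thick, hinged 55 mm behind the stop face; rad, 0 = down, about 0.15 with a tube beneath, at most 0.7. At rest its low point, 20 mm before the stop, is 18 mm over the bed; its upturned tip, reaching 74 mm before the stop, 40 mm over it, so a tube slid along the bed wedges it up (about 10 N); bears with 6 N. Tip's top with a tube in: 85 mm over the bench
- stop3 (a point): foot of the stop bar's face in the middle of lane 3 (jig y = 80 mm), on the bed's top (10 mm above the bench); axes as the jig's. A tube fully home in this lane lies along x with its centre at x = -80 mm, y = 0, z = +15 mm from here
- finger3 (a joint): sprung finger of lane 3: bent bar 14 mm thick, hinged 55 mm behind the stop face; rad, 0 = down, about 0.15 with a tube beneath, at most 0.7. At rest its low point, 20 mm before the stop, is 18 mm over the bed; its upturned tip, reaching 74 mm before the stop, 40 mm over it, so a tube slid along the bed wedges it up (about 10 N); bears with 6 N. Tip's top with a tube in: 85 mm over the bench
- cup: plain round tin cup without handle, 80 mm high, 57 mm across the foot and 70 mm across the mouth, wall 3 mm, about 0.2 kg empty; origin at centre of underside, z to the mouth; at the start it stands on the rubber mat with the balls in it, their weight at its bottom: gripped high and weakly it swings in the fingers
- mat: black round rubber mat, 120 mm across, 4 mm thick, fixed; origin at centre of underside
- tray: square open magnetic parts tray of bare steel, 140 x 140 mm outside, 45 mm high, wall 4 mm, fixed to the bench; origin at centre of underside
- ball1: plain steel ball for the swivel clamps, 22 mm across, 44 g, origin at its centre; one of six, all in the cup at the start
- ball2: plain steel ball for the swivel clamps, 22 mm across, 44 g, origin at its centre; one of six, all in the cup at the start
- ball3: plain steel ball for the swivel clamps, 22 mm across, 44 g, origin at its centre; one of six, all in the cup at the start
- ball4: plain steel ball for the swivel clamps, 22 mm across, 44 g, origin at its centre; one of six, all in the cup at the start
- ball5: plain steel ball for the swivel clamps, 22 mm across, 44 g, origin at its centre; one of six, all in the cup at the start
- ball6: plain steel ball for the swivel clamps, 22 mm across, 44 g, origin at its centre; one of six, all in the cup at the start
- can: bystander: aluminium drink can, 66 mm across, 122 mm high, origin at centre of underside
- scrap: loose flat offcut of steel bar, 100 x 30 x 10 mm, 0.23 kg, lying across the lanes on the jig's bed, in the way; origin at centre of underside, x along it
- bin: square open grey plastic scrap bin, 150 x 150 mm outside, 60 mm high, wall and floor 5 mm, fixed to the bench; origin at centre of underside
- wrench: bystander: steel wrench 200 mm long, 9 mm thick, lying flat
There are look-alikes about, which are no part of the job. What is shaped like the scrap but pink or red is not meant.

How it is judged:
By the outcome, as a careful person would: the job done as asked, in the order asked, and still so for the second after the job is handed in, with the robot touching nothing.
Of tube1, tube2, tube3 only 2 to 3 are there at a start; the rules pass over those that are not, and their reading is None.
At some moment in a run one of tube1, tube2, tube3 may be knocked a few centimetres aside while the robot is not near it.
It also fails if it takes over 208 s, if anything falls off the work surface, if the arm or the gripper's body presses on something with over 40 N, if the wrist force passes 120 N, or if a joint passes its speed limit or range.

## Robot

A 6-joint arm with a two-finger parallel gripper is mounted at the origin on the work surface. World frame = base frame: x ahead of the robot, y to its left, z up, the work surface at z = 0. Lengths are in mm, angles in degrees, forces in N, time in s.
With the tool pointing down it reaches from about 350 to 850 mm from the base axis. Payload 8.1 kg.
Tool frame: the origin (TCP) lies midway between the tips of the shut fingers; the grasp point (between the pads) lies 19 mm behind it (hold_point_z is the distance from the TCP to the grasp point, in mm); z points along the fingers, y is the direction in which the jaws open and shut (so a half turn about z gives the same grasp; the last joint's range is limited). The gripper opens to 85 mm and grips with 20 to 120 N. Pads are 22 mm wide; open, the fingers measure 114 mm over their backs; the gripper's body (76 mm by 85 mm) begins 54 mm behind the grasp point. The pads swing forward as they close: fully open they stand 13 mm farther back than shut.
Start: joints at [-4.893, 7.471, 85.268, -0, 87.261, -4.893], TCP at [600.004, 0.022, 231.292] pointing down, gripper open.
Joint ranges: [-169.43, 169.43], [-51.17, 129.36], [1.28, 143.12], [-76.62, 256.62], [0, 156.53], [-152.29, 152.29]. Speed limits (degrees/s): [136.94, 136.94, 159.86, 180, 180, 180].

## Interface

Orientations are given as [roll, pitch, yaw] about the fixed x, y, z axes, in that order (R = Rz(yaw) Ry(pitch) Rx(roll)).
In Python, from bench import sense, snapshot, camera_params, hand_in, hold_point_z gives the robot as it stands.
- The arm moves only by the tool servo_tool, never from a script. Its argument "motion" is a list of rows, each a list of 7 numbers: the finger opening in mm, from 0 to 85.4, then the shift along the tool's x, y, z in mm, then the turn, a rotation vector about the tool's x, y, z in rad. A call has 1 to 10 rows; each row shifts and turns the pose as measured when the row begins, along the tool's axes as they then stand; what a row does not reach is not made up. A row lasts 1/10 s, in which the tool goes at most 50 mm and 8.59 degrees, less where a joint would pass 70% of its speed; a pose out of reach is approached as far as the arm can. A call with a gripper value outside its range is refused whole. The fingers move at their own pace and stop on an object; "force" is the grip in N (left out, the last holds). Time passes only in rows, so rows that do not move let the fingers close. It gives the time, the measured TCP pose, the force and the opening at its end, in the units of the state.
- sense(): the state, without advancing time (a new reading comes with each control period).
- snapshot(name): name is "scene" or "side" or "wrist"; returns the picture (384x512x3 uint8, blue, green, red); there is no depth.
- camera_params(name): a dict with "fx", "fy", "cx", "cy" (pixels), "R" (3x3) and "t" (3): a world point X has camera coordinates R X + t; the wrist camera has in their place "tool_from_camera" (4x4, takes a point from camera to tool coordinates, whose origin is the TCP and whose axes are the flange's). Camera axes: x right, y down, z forward; pixel columns grow to the right and rows downward; lengths in mm; the calibration is good to about 2 mm. The wrist camera is an equidistant fisheye: a pixel r from the principal point sees the ray r / f radians off the axis. A picture is of the moment at which its call begins: read the wrist's pose just before it. camera_params takes no time and is no camera call.
- hand_in(): hands the job in, once; it reports no verdict.
The state is a dict: "time": time; "joint_pos": joint angles; "qd": joint speeds; "joint_efforts": joint torques, N m; "tool_pos": TCP position; "tcp_rot": TCP orientation; "ft_force": force on the tool from outside, world axes, zero at the start; "wrist_torque": the same for the moment, N m; "finger_gap": finger opening in mm.
Only numpy, scipy, OpenCV 4.12 (cv2) and the standard library are available. Lean on these libraries where they do the work, as an engineer would, in place of code of your own. Each camera call takes 0.05 s, during which the arm holds its last target. There are 200 camera calls.

## Working session

There is one attempt and no reset: what is moved stays moved. The work goes in short steps, Python scripts to look and compute and a tool call to move; the robot and the scene stay as the last step left them, time stands still between calls to the robot, and variables do not carry over. Pictures are saved under pics/ and viewed, about 12 in all and at most 16, crops included, and the job is handed in when it is done.

Besides the shell and the picture viewer there is one more tool, called after ">>>" as name([rows], argument=value, ...), one row to a line, values as JSON. servo_tool: Moves the arm, as the interface text tells. Its arguments: {"type":"object","properties":{"motion":{"type":"array"},"force":{"type":"number"}},"required":["motion"]}

```bash
ls; mkdir -p pics; python3 - <<'E'
from bench import *
import cv2
print(sense()); print(hold_point_z)
for n in ("scene","side"):
    cv2.imwrite(f"pics/{n}0.png",cv2.resize(snapshot(n),(800,600),interpolation=cv2.INTER_CUBIC)); print(n,camera_params(n))
print(camera_params("wrist"))
cv2.imwrite("pics/wrist0.png",snapshot("wrist"))
E
```

```text
pics
{'time': 0.0, 'joint_pos': array([-4.89171156e+00,  7.51416101e+00,  8.53309085e+01, -4.26668537e-04,
        8.72613081e+01, -4.89264537e+00]), 'qd': array([-0.04503561,  0.02553617,  0.01386535, -0.02023795,  0.06418094,
       -0.09034832]), 'joint_efforts': array([-1.90700346e-03, -5.69404185e+01, -5.00557995e+01, -2.19391650e-04,
        1.44415747e-02,  7.24149572e-05]), 'tool_pos': array([5.99441033e+02, 8.15740551e-02, 2.30238692e+02]), 'tcp_rot': array([-1.79893974e+02, -8.64824074e-03,  9.00009466e+01]), 'ft_force': array([ 0.204717  , -0.5549001 , -0.37443935]), 'wrist_torque': array([ 0.01004465, -0.04946695,  0.00934707]), 'finger_gap': 85.55590266393544}
18.700000000000003
scene {'fx': 386.8444976473723, 'fy': 386.8444976473723, 'cx': 254.79104661556337, 'cy': 189.33761818989686, 'R': array([[-0.26557969,  0.96407296, -0.00554545],
       [ 0.81368644,  0.22105919, -0.53763111],
       [-0.51708974, -0.14729616, -0.84316193]]), 't': array([ 103.3656299 , -431.43150724, 1409.59516317])}
side {'fx': 396.7283332318169, 'fy': 396.7283332318169, 'cx': 259.65206767429936, 'cy': 187.01419654886763, 'R': array([[ 0.94530449, -0.32606757, -0.00890878],
       [-0.19072738, -0.53037012, -0.82603305],
       [ 0.26461763,  0.7825519 , -0.56355126]]), 't': array([-504.73050298,  163.47747983,  959.49701312])}
{'fx': 297.3186396354542, 'fy': 297.3186396354542, 'cx': 253.2631036536002, 'cy': 193.02260407355263, 'tool_from_camera': array([[-5.55767110e-04, -9.48796319e-01, -3.15888013e-01,
         8.05464994e+01],
       [ 9.99999844e-01, -5.07437409e-04, -2.35248806e-04,
        -8.27697359e-01],
       [ 6.29098066e-05, -3.15888094e-01,  9.48796452e-01,
        -1.42273016e+02],
       [ 0.00000000e+00,  0.00000000e+00,  0.00000000e+00,
         1.00000000e+00]])}
```

View pics/scene0.png

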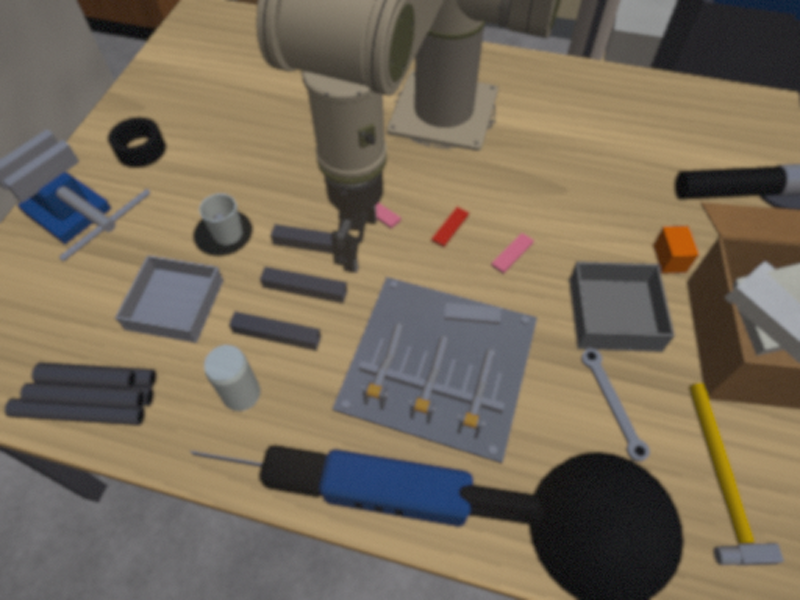

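View pics/side0.png

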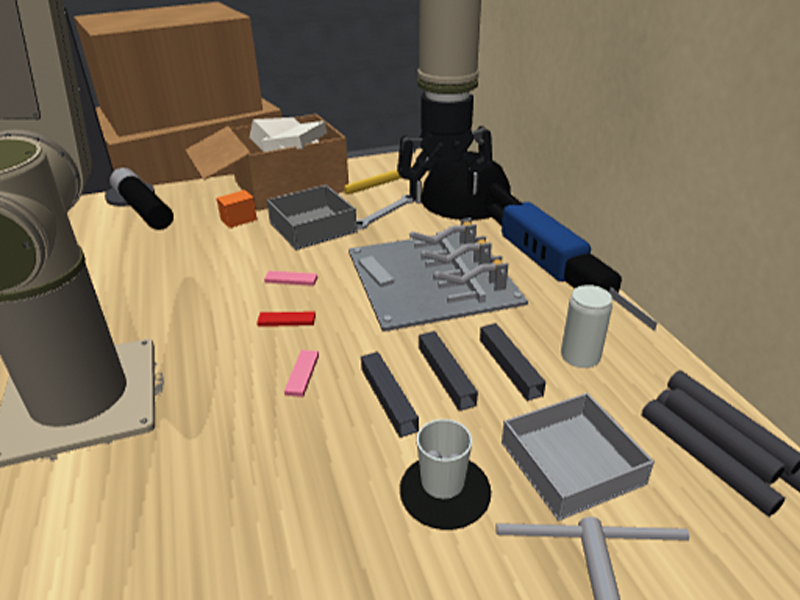

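Scene view (800x600): three square tubes at (305,237), (303,284) and (275,330), scrap on the jig at (472,313), grey bin (620,305), steel tray (170,298), and the cup on its mat (222,225). The pink and red bars at (385,214), (450,227) and (513,253) and the round tubes at lower left are look-alikes.

```bash
cat > h.py <<'E'
import numpy as np, cv2
from bench import *
from scipy.spatial.transform import Rotation as Ro
def pose():
    s=sense(); return s['tool_pos'],Ro.from_euler('xyz',s['tcp_rot'],degrees=True).as_matrix()
def unp(cam,uv,z,k=1.5625):
    "pixels of the k-enlarged picture -> world at height z"
    c=camera_params(cam); uv=np.atleast_2d(uv)/k
    d=np.c_[(uv[:,0]-c['cx'])/c['fx'],(uv[:,1]-c['cy'])/c['fy'],np.ones(len(uv))]@c['R']
    o=-c['R'].T@c['t']; return o+d*((z-o[2])/d[:,2])[:,None]
def unw(uv,z,p,R,k=1.):
    c=camera_params('wrist'); uv=np.atleast_2d(uv)/k-[c['cx'],c['cy']]
    r=np.linalg.norm(uv,axis=1); th=r/c['fx']
    d=np.c_[uv/r[:,None]*np.sin(th)[:,None],np.cos(th)]
    T=c['tool_from_camera']; d=d@T[:3,:3].T@R.T; o=R@T[:3,3]+p
    return o+d*((z-o[2])/d[:,2])[:,None]
def rect(X):
    "min-area rectangle: centre, long, short, long-axis yaw"
    (c,(w,h),a)=cv2.minAreaRect(np.float32(X[:,:2])); 
    return np.round(c,1),round(max(w,h),1),round(min(w,h),1),round((a+(90 if h>w else 0)+90)%180-90,1)
def togo(xyz,yaw=None):
    "shift in tool axes to reach world xyz; yaw = wanted tool x-axis heading"
    p,R=pose(); print('tool shift',np.round(R.T@(np.array(xyz)-p),1))
    e=np.degrees(np.arctan2(R[1,0],R[0,0])); print('tool x heading',round(e,2),'tilt',np.round(R[:,2],4))
    if yaw is not None: print('rotz about tool z (rad)',np.round(np.radians(-((yaw-e+90)%180-90)),4))
E
python3 - <<'E'
from h import *
P=lambda n,c,z,uv:print(n,c,np.round(unp(c,uv,z)[:,:2]).tolist(),*rect(unp(c,uv,z)))
P('jig','scene',10,[(388,279),(536,318),(501,458),(334,408)])
P('jig','side',10,[(349,249),(384,328),(526,298),(474,230)])
P('scrap','scene',20,[(447,303),(500,308),(500,321),(444,316)])
P('scrap','side',20,[(359,258),(373,256),(394,282),(380,285)])
P('bin','scene',60,[(573,264),(660,264),(671,342),(577,348)])
P('bin','side',60,[(268,206),(325,187),(356,213),(297,236)])
P('tray','scene',45,[(149,258),(221,268),(197,332),(120,318)])
P('tray','side',45,[(503,430),(585,397),(653,463),(562,505)])
for i,a in enumerate([[(276,226),(335,232),(335,245),(273,239)],[(266,268),(347,283),(345,296),(263,284)],[(234,314),(321,331),(319,345),(231,328)]]): P('tube%d'%i,'scene',25,a)
for i,a in enumerate([[(361,356),(378,352),(417,422),(401,426)],[(418,337),(435,332),(476,394),(460,400)],[(480,328),(496,324),(544,385),(527,390)]]): P('tube%d'%i,'side',30,a)
P('mat','scene',4,[(222,235)]);P('mat','side',4,[(446,490)])
P('cup','scene',80,[(220,208)]);P('cup','side',80,[(444,440)])
P('can','scene',122,[(226,362)]);P('can','side',122,[(591,298)])
print(np.round(pose()[1],3))
E
```

```text
jig scene [[495.0, 9.0], [507.0, 292.0], [778.0, 276.0], [768.0, -6.0]] [637.3 142.8] 286.9 273.0 87.6
jig side [[505.0, 283.0], [493.0, -2.0], [769.0, -4.0], [787.0, 269.0]] [640.1 134.4] 285.8 282.3 87.6
scrap scene [[524.0, 130.0], [509.0, 225.0], [536.0, 230.0], [552.0, 131.0]] [530.6 178. ] 100.3 28.1 -80.7
scrap side [[511.0, 224.0], [540.0, 222.0], [550.0, 116.0], [522.0, 115.0]] [530.8 170.1] 111.6 28.7 -84.5
bin scene [[408.0, 335.0], [366.0, 487.0], [526.0, 512.0], [578.0, 361.0]] [472.4 424.5] 190.4 156.7 8.8
bin side [[365.0, 442.0], [506.0, 496.0], [539.0, 343.0], [400.0, 285.0]] [453.2 390.8] 182.7 149.1 -77.5
tray scene [[589.0, -428.0], [575.0, -288.0], [711.0, -272.0], [720.0, -415.0]] [ 649.9 -349.8] 143.2 136.5 -84.2
tray side [[564.0, -315.0], [703.0, -298.0], [719.0, -430.0], [577.0, -447.0]] [ 640.1 -372.1] 143.0 133.0 6.8
tube0 scene [[441.0, -236.0], [425.0, -118.0], [455.0, -108.0], [473.0, -230.0]] [ 448.2 -172.1] 124.4 32.5 -81.7
tube1 scene [[541.0, -217.0], [533.0, -58.0], [562.0, -53.0], [576.0, -208.0]] [ 551.3 -134.9] 160.8 35.9 -84.6
tube2 scene [[650.0, -234.0], [642.0, -71.0], [670.0, -65.0], [679.0, -227.0]] [ 660.5 -149.6] 167.4 28.4 -87.2
tube0 side [[429.0, -85.0], [458.0, -85.0], [465.0, -249.0], [441.0, -249.0]] [ 447.2 -167.2] 165.8 28.5 -87.5
tube1 side [[532.0, -70.0], [563.0, -67.0], [566.0, -226.0], [539.0, -229.0]] [ 551.1 -148. ] 161.2 31.5 -87.4
tube2 side [[639.0, -82.0], [669.0, -81.0], [670.0, -242.0], [641.0, -243.0]] [ 655.  -162.2] 161.6 30.3 -89.1
mat scene [[476.0, -342.0]] [ 476.  -341.9] 0.0 0.0 0.0
mat side [[468.0, -351.0]] [ 468.2 -351.4] 0.0 0.0 0.0
cup scene [[467.0, -329.0]] [ 467.3 -329.2] 0.0 0.0 0.0
cup side [[470.0, -335.0]] [ 470.  -334.6] 0.0 0.0 0.0
can scene [[781.0, -165.0]] [ 780.5 -165.4] 0.0 0.0 0.0
can side [[776.0, -178.0]] [ 776.4 -177.8] 0.0 0.0 0.0
[[ 0.     1.    -0.001]
 [ 1.    -0.     0.   ]
 [ 0.    -0.001 -1.   ]]
```

View pics/wrist0.png

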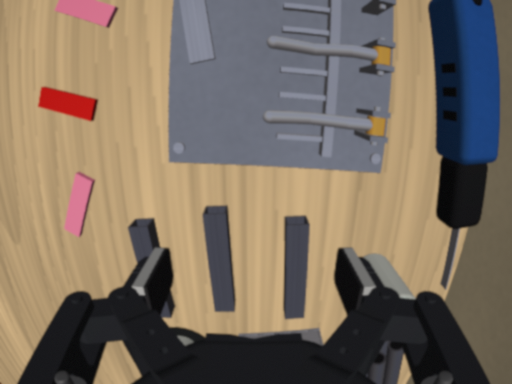

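Wrist view: jig at the top, scrap at (197,30), three tubes below at (150,265), (218,258) and (296,265). I'll move over the jig and measure the jig and scrap from there.

>>> servo_tool([
  [85,30,-10,-15,0,0,0],
  [85,35,-10,-20,0,0,0],
  [85,35,-10,-15,0,0,0],
  [85,0,0,0,0,0,0],
  [85,0,0,0,0,0,0],
  [85,0,0,0,0,0,0],
])

```text
time: 0.75
tool_pos: [567.4, 102.1, 278.6]
tcp_rot: [-179.6, 0.0, 89.9]
ft_force: [0.9, 0.6, -0.6]
finger_gap: 85.1
```

```bash
python3 - <<'E'
from h import *
p,R=pose(); print(p,sense()['qd'].round(2),sense()['tcp_rot'])
im=snapshot("wrist"); np.savez('w1.npz',p=p,R=R)
cv2.imwrite("pics/w1.png",cv2.resize(im,(800,600),interpolation=cv2.INTER_CUBIC))
E
```

```text
[567.35444383 102.06538388 278.61084401] [-0.25  0.33  0.5  -0.35 -0.28 -0.32] [-1.79579514e+02  1.69374865e-03  8.98855128e+01]
```

View pics/w1.png

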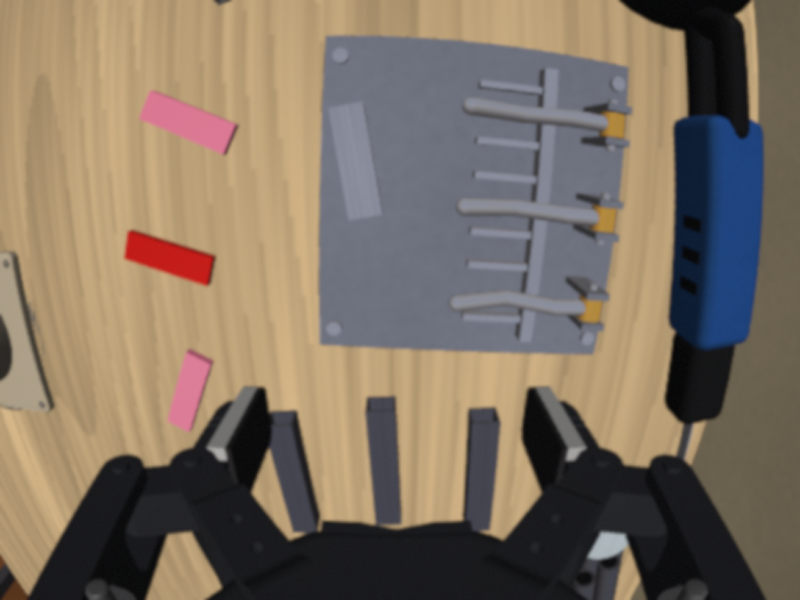

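```bash
python3 - <<'E'
from h import *
d=np.load('w1.npz');p,R=d['p'],d['R']
P=lambda n,z,uv:print(n,np.round(unw(uv,z,p,R,1.5625)[:,:2]).tolist(),*rect(unw(uv,z,p,R,1.5625)))
P('jig',10,[(327,37),(628,68),(593,354),(320,345)])
P('scrap',20,[(328,107),(361,101),(382,216),(348,220)])
P('bolts',12,[(340,55),(619,84),(588,340),(333,330)])
P('stop',28,[(545,69),(520,341)])
P('tA',30,[(273,419),(296,417),(318,528),(294,530)])
P('tB',30,[(368,411),(396,411),(401,522),(376,524)])
P('tC',30,[(470,421),(497,421),(491,527),(466,528)])
E
```

```text
jig [[505.0, 289.0], [782.0, 276.0], [768.0, -11.0], [490.0, 1.0]] [636.2 138.5] 288.0 278.3 87.3
scrap [[507.0, 223.0], [536.0, 227.0], [553.0, 127.0], [523.0, 124.0]] [530.1 175.3] 101.7 29.8 -81.0
bolts [[517.0, 271.0], [771.0, 258.0], [759.0, 5.0], [504.0, 18.0]] [638. 138.] 255.0 253.2 -2.8
stop [[692.0, 260.0], [681.0, 13.0]] [686.6 136.5] 247.7 0.0 87.5
tA [[439.0, -74.0], [464.0, -70.0], [471.0, -231.0], [441.0, -238.0]] [ 455.2 -153.8] 167.0 30.3 -89.2
tB [[537.0, -61.0], [564.0, -61.0], [570.0, -217.0], [541.0, -220.0]] [ 553.5 -140.3] 159.4 29.2 -88.6
tC [[639.0, -74.0], [666.0, -75.0], [677.0, -230.0], [647.0, -229.0]] [ 657.9 -151.8] 158.2 30.2 -87.0
```

Jig fit: bed 288 x 278 mm against the nominal 290 x 280, yaw about -2.8°. The scrap measures 102 x 30 mm at (530,175) with heading -81°, grey and on the bed, so it's the right piece. Going to grasp it.

>>> servo_tool([
  [60,24,-12,30,0,0,0],
  [60,25,-13,40,0,0,0],
  [60,24,-12,40,0,0,0],
  [60,0,0,40,0,0,-0.08],
  [60,0,0,40,0,0,-0.077],
  [60,0,0,0,0,0,0],
  [60,0,0,0,0,0,0],
])

```text
time: 1.5
tool_pos: [529.4, 169.4, 80.7]
tcp_rot: [-179.5, 0.1, 98.4]
ft_force: [0.8, -0.1, 0.8]
finger_gap: 60.1
```

```bash
python3 - <<'E'
from h import *
p,R=pose(); print(p); togo([530.1,175.3,12],99)
im=snapshot("wrist"); np.savez('w2.npz',p=p,R=R)
cv2.imwrite("pics/w2.png",cv2.resize(im,(800,600),interpolation=cv2.INTER_CUBIC))
E
```

```text
[529.36299538 169.44211171  80.65512074]
tool shift [ 5.8  2.2 68.6]
tool x heading 98.42 tilt [-0.0089 -0.0027 -1.    ]
rotz about tool z (rad) -0.0101
```

View pics/w2.png

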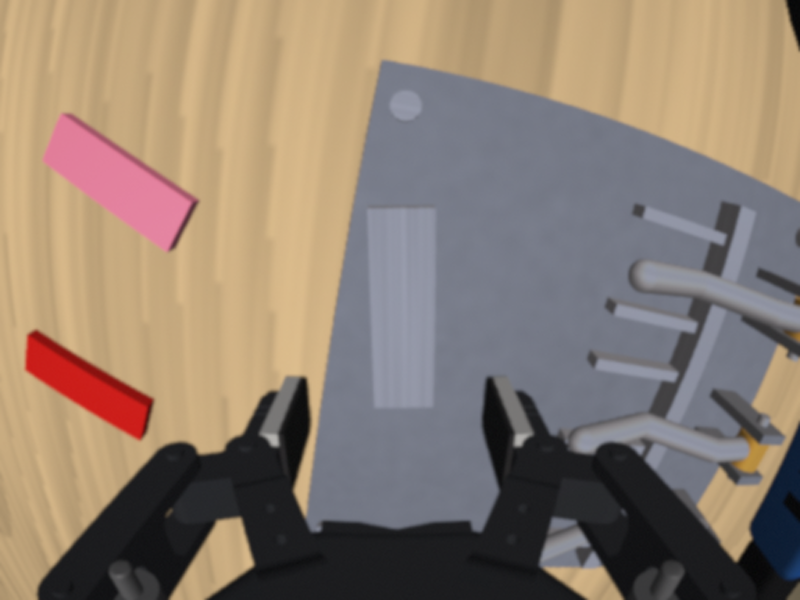

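Scrap at (403,307), centred between the jaws. Descending and gripping.

>>> servo_tool([
  [60,4,2,25,0,0,-0.01],
  [60,3,1,25,0,0,0],
  [60,0,0,14,0,0,0],
  [60,0,0,6,0,0,0],
  [60,0,0,1,0,0,0],
  [20,0,0,0,0,0,0],
  [20,0,0,0,0,0,0],
  [20,0,0,0,0,0,0],
  [20,0,0,0,0,0,0],
  [20,0,0,0,0,0,0],
], force=50)

```text
time: 2.55
tool_pos: [544.3, 176.6, 24.9]
tcp_rot: [179.2, 0.0, 98.4]
ft_force: [0.1, -0.6, 0.3]
finger_gap: 19.9
```

```bash
python3 - <<'E'
from h import *
s=sense(); print(s['tool_pos'],s['tcp_rot'],s['joint_pos'],s['ft_force'],s['finger_gap']); togo([530.1,175.3,12],99)
p,R=pose()
cv2.imwrite("pics/w3.png",cv2.resize(snapshot("wrist"),(640,480)))
E
```

```text
[544.25667824 176.6213192   24.8692639 ] [1.79152969e+02 3.63813719e-03 9.83718179e+01] [ 1.28905711e+01  1.37052929e+01  1.00976640e+02 -7.79682108e-02
  6.44739760e+01  4.55180616e+00] [ 0.14613547 -0.56059479  0.30372965] 19.895171449808167
tool shift [  0.8 -14.4  12.7]
tool x heading 98.37 tilt [ 0.0146  0.0021 -0.9999]
rotz about tool z (rad) -0.011
```

View pics/w3.png

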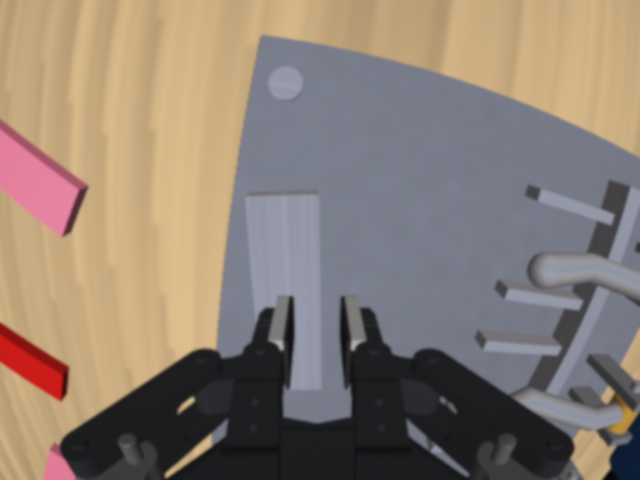

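The fingers sit about 14 mm to the +x side of the scrap, so the moves drift. I'll test how the rows behave.

>>> servo_tool([
  [60,0,0,0,0,0,0],
  [60,0,0,0,0,0,0],
])

```text
time: 2.8
tool_pos: [544.2, 176.7, 24.9]
tcp_rot: [179.1, 0.0, 98.4]
ft_force: [0.1, -0.7, 0.0]
finger_gap: 48.1
```

>>> servo_tool([
  [60,0,-14,0,0,0,0],
])

```text
time: 2.9
tool_pos: [531.6, 174.8, 25.2]
tcp_rot: [179.1, -0.0, 98.4]
ft_force: [0.7, -0.1, 0.2]
finger_gap: 59.7
```

>>> servo_tool([
  [60,0,0,0,0,0,0],
])

```text
time: 3.0
tool_pos: [530.1, 174.6, 24.5]
tcp_rot: [179.2, 0.0, 98.4]
ft_force: [-0.2, -0.4, -0.4]
finger_gap: 59.9
```

>>> servo_tool([
  [60,0,0,0,0,0,0],
])

```text
time: 3.1
tool_pos: [530.4, 174.7, 24.7]
tcp_rot: [179.1, 0.0, 98.4]
ft_force: [-0.5, 0.1, 1.6]
finger_gap: 59.8
```

>>> servo_tool([
  [60,0,0,6,0.015,0,0],
  [60,0,0,6,0,0,0],
  [60,0,0,1,0,0,0],
])

```text
time: 3.4
tool_pos: [531.7, 174.8, 10.9]
tcp_rot: [-180.0, -0.0, 98.4]
ft_force: [-0.8, -0.1, -0.2]
finger_gap: 59.6
```

>>> servo_tool([
  [15,0,0,0,0,0,0],
  [15,0,0,0,0,0,0],
  [15,0,0,0,0,0,0],
  [15,0,0,0,0,0,0],
])

```text
time: 3.8
tool_pos: [531.9, 174.8, 10.3]
tcp_rot: [-180.0, 0.0, 98.4]
ft_force: [-0.9, 0.2, -1.6]
finger_gap: 28.4
```

>>> servo_tool([
  [15,0,0,-15,0,0,0],
  [15,0,0,-40,0,0,0],
  [15,0,0,-40,0,0,0],
  [15,30,-7,-25,0,0,0],
  [15,30,-7,-25,0,0,0],
  [15,30,-7,-10,0,0,0],
  [15,0,0,0,0,0,0],
  [15,0,0,0,0,0,0],
  [15,0,0,0,0,0,0],
])

```text
time: 4.7
tool_pos: [495.1, 262.7, 177.7]
tcp_rot: [-179.9, -0.1, 98.3]
ft_force: [-1.1, 0.7, -2.9]
finger_gap: 28.0
```

```bash
python3 - <<'E'
from h import *
p,R=pose(); print(p,sense()['tcp_rot'],sense()['finger_gap'])
im=snapshot("wrist"); np.savez('w4.npz',p=p,R=R)
cv2.imwrite("pics/w4.png",cv2.resize(im,(800,600),interpolation=cv2.INTER_CUBIC))
E
```

```text
[495.08632561 262.69491634 177.68891064] [-1.79921899e+02 -9.72829793e-02  9.82784019e+01] 27.9872861356772
```

View pics/w4.png

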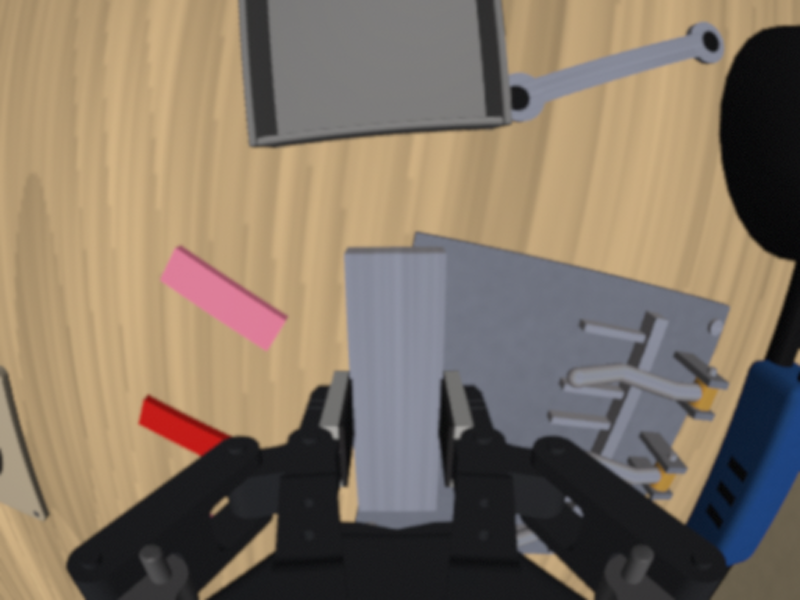

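Scrap is held (gap 28). The bin's near rim corners are at (252,138) and (508,118).

```bash
python3 - <<'E'
from h import *
d=np.load('w4.npz');p,R=d['p'],d['R']
X=unw([(252,138),(508,118)],60,p,R,1.5625);v=X[1]-X[0];print(X.round(),np.linalg.norm(v),np.degrees(np.arctan2(v[1],v[0])))
v/=np.linalg.norm(v);c=X.mean(0)+75*np.array([-v[1],v[0],0]);print('bin',c)
togo([c[0],c[1],90])
E
```

```text
[[400. 342.  60.]
 [541. 373.  60.]] 144.2797078692253 12.321734394309216
bin [454.73931796 430.42458067  60.        ]
tool shift [171.9 -15.6  87.7]
tool x heading 98.26 tilt [-0.002   0.0012 -1.    ]
```

>>> servo_tool([
  [15,35,-3,10,0,0,0],
  [15,35,-3,10,0,0,0],
  [15,35,-3,10,0,0,0],
  [15,35,-3,10,0,0,-0.03],
  [15,35,-3,10,0,0,-0.04],
  [15,0,0,0,0,0,0],
  [15,0,0,0,0,0,0],
])

```text
time: 5.45
tool_pos: [455.0, 430.2, 119.5]
tcp_rot: [-179.4, 0.3, 101.8]
ft_force: [0.1, -1.0, -2.2]
finger_gap: 28.4
```

```bash
python3 - <<'E'
from h import *
print(sense()['tool_pos'],sense()['finger_gap']);togo([455,430,30],102)
E
```

```text
[454.96484996 430.18746968 119.54737294] 28.3645634829526
tool shift [ 0.3  0.9 89.5]
tool x heading 101.75 tilt [-0.0085 -0.0069 -0.9999]
rotz about tool z (rad) -0.0043
```

>>> servo_tool([
  [15,0,0,30,-0.008,0.006,0],
  [15,0,0,30,0,0,0],
  [15,0,0,24,0,0,0],
  [15,0,0,8,0,0,0],
  [15,0,0,0,0,0,0],
  [50,0,0,0,0,0,0],
  [50,0,0,0,0,0,0],
  [50,0,0,0,0,0,0],
])

```text
time: 6.25
tool_pos: [461.7, 424.7, 30.2]
tcp_rot: [179.8, -0.1, 101.2]
ft_force: [0.9, 0.4, 0.3]
finger_gap: 49.7
```

>>> servo_tool([
  [50,0,0,-20,0,0,0],
  [50,0,0,-40,0,0,0],
  [50,0,0,-40,0,0,0],
  [50,0,0,-40,0,0,0],
  [50,0,0,0,0,0,0],
])

```text
time: 6.75
tool_pos: [462.6, 425.8, 181.4]
tcp_rot: [179.4, -0.3, 101.2]
ft_force: [1.0, -0.2, 0.4]
finger_gap: 50.2
```

```bash
python3 - <<'E'
from h import *
print(sense()['tool_pos'],sense()['tcp_rot'])
a=cv2.resize(snapshot("wrist"),(400,300));b=cv2.resize(snapshot("side"),(800,600),interpolation=cv2.INTER_CUBIC)[150:450,300:700]
cv2.imwrite("pics/c5.png",np.hstack([a,b]))
E
```

```text
[462.64021025 425.7846936  181.40206667] [179.35203672  -0.32830213 101.20468936]
```

View pics/c5.png

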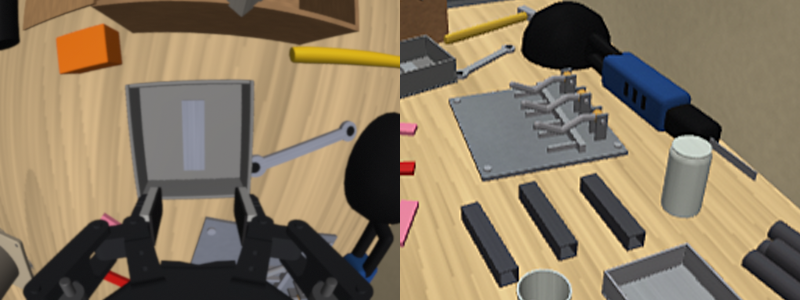

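The scrap lies flat in the bin and the tubes haven't been disturbed. Next I'll go above the tubes.

>>> servo_tool([
  [70,0,0,-40,0,0,0.1],
  [70,0,0,-40,0,0,0.095],
  [70,-30,4,0,0,0,0],
  [70,-45,6,0,0,0,0],
  [70,-45,6,0,0,0,0],
  [70,-45,6,0,0,0,0],
  [70,-45,6,0,0,0,0],
  [70,-45,6,0,0,0,0],
  [70,-45,6,0,0,0,0],
  [70,-45,6,0,0,0,0],
])

```text
time: 7.85
tool_pos: [498.7, 70.5, 244.9]
tcp_rot: [-179.3, 0.2, 90.2]
ft_force: [1.1, -0.2, -0.8]
finger_gap: 69.9
```

>>> servo_tool([
  [70,-45,6,0,0,0,0],
  [70,-45,6,0,0,0,0],
  [70,-45,6,0,0,0,0],
  [70,-45,6,0,0,0,0],
  [70,-45,6,0,0,0,0],
  [70,-45,6,0,0,0,0],
  [70,-30,0,0,0,0,0],
  [70,0,0,0,0,0,0],
  [70,0,0,0,0,0,0],
])

```text
time: 8.75
tool_pos: [528.9, -246.1, 231.2]
tcp_rot: [-178.3, -0.1, 89.8]
ft_force: [0.9, 0.1, -0.7]
finger_gap: 70.1
```

```bash
cat >> h.py <<'E'
def tubes(out):
    p,R=pose(); im=snapshot('wrist'); np.savez(out+'.npz',p=p,R=R)
    g=im.max(2); m=((g>35)&(g<110)&(im[...,0].astype(int)>=im[...,2])).astype(np.uint8)
    m=cv2.morphologyEx(m,cv2.MORPH_OPEN,np.ones((3,3)))
    cs,_=cv2.findContours(m,cv2.RETR_EXTERNAL,cv2.CHAIN_APPROX_NONE); r=[]
    for c in cs:
        if cv2.contourArea(c)<300: continue
        q=rect(unw(c[:,0,:].astype(float),30,p,R))
        if 100<q[1]<260 and 20<q[2]<65: r.append(q); print(q)
    cv2.imwrite('pics/'+out+'.png',cv2.resize(im,(800,600),interpolation=cv2.INTER_CUBIC)); return r
E
python3 - <<'E'
from h import *
print(sense()['tool_pos'],sense()['tcp_rot'])
tubes('t1')
E
```

```text
[ 528.8565071  -246.13591474  231.24854897] [-1.78333136e+02 -1.23575067e-01  8.98294439e+01]
(array([ 748.3, -507.1]), 103.4, 53.6, -21.6)
(array([ 283.8, -520. ]), 113.0, 56.3, 20.1)
(array([ 655.9, -155.8]), 155.9, 30.1, -88.0)
(array([ 450. , -160.8]), 156.6, 30.8, -85.4)
(array([ 551.4, -141. ]), 156.1, 27.2, -87.9)
```

View pics/t1.png

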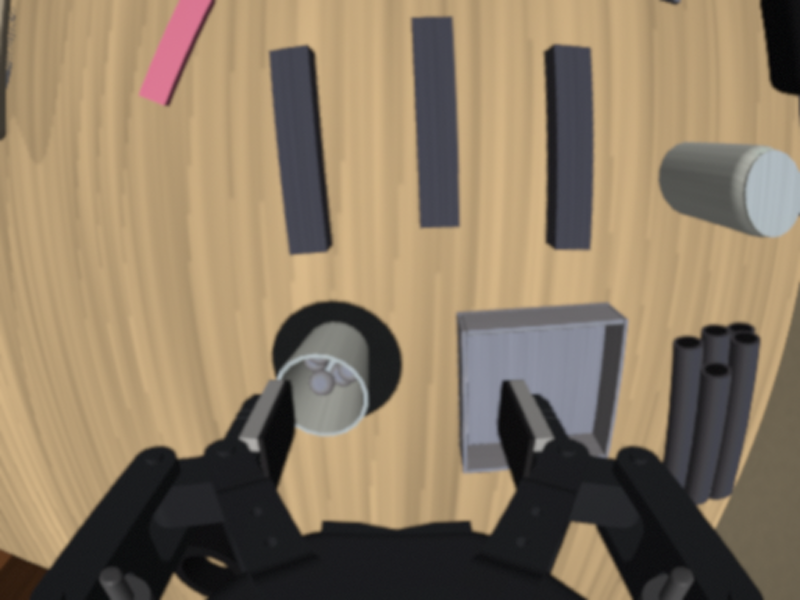

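All three tubes are clearly seen and sized 156 x 30 mm, consistent with the earlier readings. Taking the right one (tube C) first, gripped near its -y end.

```bash
python3 - <<'E'
from h import *
togo([657.7,-206,60],92); togo([657.7,-206,8],92)
d=np.load('t1.npz');p,R=d['p'],d['R']
P=lambda n,z,uv:print(n,np.round(unw(uv,z,p,R,1.5625)[:,:2]).tolist(),*rect(unw(uv,z,p,R,1.5625)))
P('tray',45,[(458,314),(607,304),(627,320)])
P('tray front-left',45,[(463,316),(625,320),(605,468),(462,471)])
P('mat',4,[(272,356),(402,362),(333,301),(385,403)])
P('cupmouth',80,[(279,395),(368,395),(325,354),(325,436)])
E
```

```text
tool shift [ 39.8 133.9 167.3]
tool x heading 89.87 tilt [-0.0294  0.002  -0.9996]
rotz about tool z (rad) -0.0373
tool shift [ 39.7 135.4 219.3]
tool x heading 89.87 tilt [-0.0294  0.002  -0.9996]
rotz about tool z (rad) -0.0373
tray [[569.0, -284.0], [690.0, -276.0], [710.0, -289.0]] [ 640.1 -280.2] 141.1 12.9 -2.0
tray front-left [[573.0, -286.0], [708.0, -289.0], [721.0, -440.0], [581.0, -434.0]] [ 647.3 -363. ] 162.4 139.5 -86.9
mat [[409.0, -341.0], [527.0, -344.0], [468.0, -288.0], [511.0, -386.0]] [ 474.7 -330.5] 111.9 72.4 -24.1
cupmouth [[436.0, -337.0], [503.0, -335.0], [474.0, -302.0], [469.0, -372.0]] [ 471.1 -337.3] 51.5 48.1 42.9
```

>>> servo_tool([
  [60,8,26,10,-0.03,0,-0.037],
  [60,9,30,35,0,0,0],
  [60,9,30,35,0,0,0],
  [60,8,30,35,0,0,0],
  [60,4,10,30,0,0,0],
  [60,0,0,0,0,0,0],
  [60,0,0,0,0,0,0],
])

```text
time: 9.5
tool_pos: [658.7, -192.0, 82.2]
tcp_rot: [179.8, -0.1, 92.6]
ft_force: [-0.4, 0.4, 0.9]
finger_gap: 60.0
```

```bash
python3 - <<'E'
from h import *
print(sense()['tool_pos']); togo([657.7,-206,8],92)
E
```

```text
[ 658.68539748 -191.98198544   82.16863372]
tool shift [-14.1  -1.9  74.1]
tool x heading 92.61 tilt [ 0.0032  0.0025 -1.    ]
rotz about tool z (rad) 0.0107
```

>>> servo_tool([
  [60,-14,-2,10,0,0,0.01],
  [60,0,0,15,0,0,0],
  [60,0,0,15,0,0,0],
  [60,0,0,0,0,0,0],
])

```text
time: 9.9
tool_pos: [658.4, -208.5, 45.2]
tcp_rot: [179.5, 0.0, 92.0]
ft_force: [-0.3, -0.0, -0.8]
finger_gap: 60.1
```

```bash
python3 - <<'E'
from h import *
print(sense()['tool_pos']); togo([657.7,-206,8],92)
E
```

```text
[ 658.37280492 -208.48814225   45.19246945]
tool shift [ 2.5 -0.9 37.2]
tool x heading 91.96 tilt [ 9.4e-03 -4.0e-04 -1.0e+00]
rotz about tool z (rad) -0.0007
```

Close enough; descending and gripping.

>>> servo_tool([
  [60,2,-1,14,0.009,0,0],
  [60,0,0,14,0,0,0],
  [60,0,0,6,0,0,0],
  [60,0,0,3,0,0,0],
  [15,0,0,0,0,0,0],
  [15,0,0,0,0,0,0],
  [15,0,0,0,0,0,0],
  [15,0,0,0,0,0,0],
], force=90)

```text
time: 10.7
tool_pos: [658.0, -206.9, 6.1]
tcp_rot: [179.9, 0.1, 91.9]
ft_force: [-1.3, -1.0, -2.2]
finger_gap: 28.2
```

>>> servo_tool([
  [15,0,0,-20,0,0,0],
  [15,0,0,-40,0,0,0],
  [15,0,0,-40,0,0,0],
  [15,0,0,-40,0,0,0],
  [15,32,-21,0,0,0,0],
  [15,36,-24,0,0,0,0],
  [15,36,-24,0,0,0,0],
  [15,36,-24,0,0,0,0],
  [15,36,-24,0,0,0,0],
  [15,36,-24,0,0,0,0],
])

```text
time: 11.7
tool_pos: [506.3, 2.2, 151.3]
tcp_rot: [179.8, 0.2, 91.5]
ft_force: [0.3, 0.2, -1.7]
finger_gap: 28.2
```

>>> servo_tool([
  [15,36,-24,0,0,0,0],
  [15,30,-20,0,0,0,0.05],
  [15,0,0,0,0,0,0.12],
  [15,0,0,0,0,0,0.145],
  [15,0,0,0,0,0,0.145],
  [15,0,0,0,0,0,0.145],
  [15,0,0,0,0,0,0.145],
  [15,0,0,0,0,0,0.145],
  [15,0,0,0,0,0,0.145],
  [15,0,0,0,0,0,0.145],
])

```text
time: 12.7
tool_pos: [452.2, 74.8, 151.4]
tcp_rot: [179.8, -0.2, 21.8]
ft_force: [0.1, 0.3, -3.2]
finger_gap: 28.2
```

>>> servo_tool([
  [15,0,0,0,0,0,0.145],
  [15,0,0,0,0,0,0.145],
  [15,0,0,0,0,0,0.1],
  [15,0,0,0,0,0,0],
  [15,0,0,0,0,0,0],
])

```text
time: 13.2
tool_pos: [451.0, 74.8, 151.5]
tcp_rot: [179.9, -0.2, -1.4]
ft_force: [0.4, -0.0, -2.6]
finger_gap: 28.2
```

```bash
cat >> h.py <<'E'
def lane(n,d,z):
    "world point in lane n, d mm from the stop along jig x"
    a=np.radians(-2.8);x=np.array([np.cos(a),np.sin(a)]);y=np.array([-x[1],x[0]])
    q=np.array([616.8,139.2])+x*(70+d)+y*80*(n-2); return [*q,z]
def go2(n,d,z):
    s=sense();p,R=pose();a=np.radians(-2.8);t=lane(n,d,z)
    print('pos',p.round(1),'F',s['ft_force'].round(1),'gap',round(s['finger_gap'],1),'target',np.round(t,1))
    y=R.T@[0,0,-1.]; print('tilt fix rx,ry',np.round([-y[1],y[0]],4)); togo(t,-2.8)
E
python3 -c "
from h import *
go2(1,-215,60)"
```

```text
pos [451.   74.8 151.5] F [ 0.4 -0.  -2.6] gap 28.2 target [468.1  66.4  60. ]
tilt fix rx,ry [ 0.0012 -0.0036]
tool shift [16.9  7.8 91.6]
tool x heading -1.44 tilt [ 0.0035 -0.0013 -1.    ]
rotz about tool z (rad) 0.0237
```

>>> servo_tool([
  [15,8,4,10,0,-0.003,0.024],
  [15,8,4,20,0,0,0],
  [15,0,0,20,0,0,0],
  [15,0,0,20,0,0,0],
  [15,0,0,15,0,0,0],
  [15,0,0,0,0,0,0],
  [15,0,0,0,0,0,0],
])

```text
time: 13.9
tool_pos: [468.5, 65.9, 65.6]
tcp_rot: [180.0, -0.2, -1.7]
ft_force: [-0.7, -0.4, -2.6]
finger_gap: 28.4
```

```bash
python3 -c "
from h import *
go2(1,-215,17)
tubes('t2')"
```

```text
pos [468.5  65.9  65.6] F [-0.7 -0.4 -2.6] gap 28.4 target [468.1  66.4  17. ]
tilt fix rx,ry [ 0.0008 -0.0037]
tool shift [-0.6 -0.5 48.6]
tool x heading -1.71 tilt [ 3.7e-03 -9.0e-04 -1.0e+00]
rotz about tool z (rad) 0.019
(array([286.7, 235.4]), 103.8, 45.0, -33.7)
(array([300.8, -76.4]), 257.2, 58.2, 47.6)
(array([ 451.9, -118. ]), 111.6, 40.9, -85.9)
(array([498.5,  62.1]), 225.0, 48.4, -3.3)
```

View pics/t2.png

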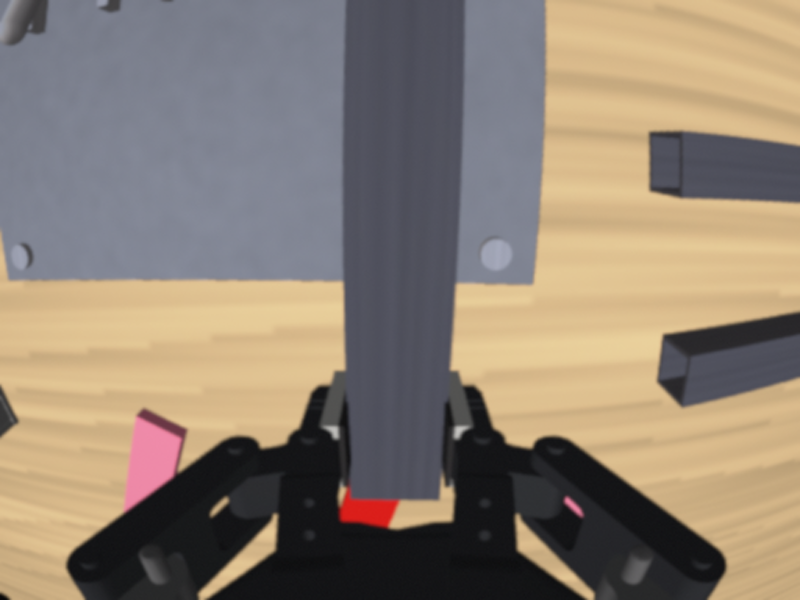

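Tube C is held straight along the lane, with the bed corner visible at (534,284). I'll check the jig model against that corner.

```bash
python3 -c "
from h import *
d=np.load('t2.npz');p,R=d['p'],d['R']
print(unw([(534,284),(8,279),(497,253),(20,256)],10,p,R,1.5625).round(1))
print('model corners',np.round(lane(1,-190,10)+0*np.ones(3),1), np.round(lane(2-145/80,-190,10),1),np.round(lane(2+145/80,-190,10),1))
print('tube edges at z80',unw([(345,100),(464,100),(345,372),(452,372)],85,p,R,1.5625).round(1))"
```

```text
[[489.7   1.3  10. ]
 [503.9 289.8  10. ]
 [504.4  19.3  10. ]
 [516.5 274.5  10. ]]
model corners [493.   65.2  10. ] [4.899e+02 2.000e-01 1.000e+01] [504.  289.9  10. ]
tube edges at z80 [[563.3  75.6  85. ]
 [562.5  44.6  85. ]
 [486.2  79.9  85. ]
 [485.2  48.   85. ]]
```

>>> servo_tool([
  [15,0,-1,15,0,-0.003,0],
  [15,0,0,15,0,0,0],
  [15,0,0,12,0,0,0],
  [15,0,0,4,0,0,0],
  [15,0,0,0,0,0,0],
])

```text
time: 14.45
tool_pos: [471.3, 67.3, 19.5]
tcp_rot: [180.0, -0.4, -1.6]
ft_force: [-0.2, 0.4, -2.5]
finger_gap: 28.4
```

```bash
python3 -c "
from h import *
go2(1,-215,16.5)"
```

```text
pos [471.3  67.3  19.5] F [-0.2  0.4 -2.5] gap 28.4 target [468.1  66.4  16.5]
tilt fix rx,ry [ 0.0004 -0.0063]
tool shift [-3.3  1.   3. ]
tool x heading -1.6 tilt [ 6.3e-03 -5.0e-04 -1.0e+00]
rotz about tool z (rad) 0.021
```

>>> servo_tool([
  [15,5,0,2,0,-0.006,0],
  [15,10,0,1,0,0,0],
  [15,12,0,0,0,0,0],
  [15,12,0,0,0,0,0],
  [15,12,0,0,0,0,0],
  [15,0,0,0,0,0,0],
])

```text
time: 15.05
tool_pos: [524.5, 65.8, 16.0]
tcp_rot: [180.0, 0.3, -1.6]
ft_force: [0.6, -0.5, -2.1]
finger_gap: 28.6
```

```bash
python3 -c "
from h import *
go2(1,-130,16.5)"
```

```text
pos [524.5  65.8  16. ] F [ 0.6 -0.5 -2.1] gap 28.6 target [553.   62.2  16.5]
tilt fix rx,ry [0.0004 0.0057]
tool shift [28.6  2.8 -0.7]
tool x heading -1.58 tilt [-5.7e-03 -2.0e-04 -1.0e+00]
rotz about tool z (rad) 0.0213
```

>>> servo_tool([
  [15,6,1,0,0,0.004,0],
  [15,6,1,0,0,0,0],
  [15,6,0,0,0,0,0],
])

```text
time: 15.35
tool_pos: [541.4, 63.8, 15.8]
tcp_rot: [180.0, 0.4, -1.5]
ft_force: [-4.8, -0.6, -0.3]
finger_gap: 28.7
```

>>> servo_tool([
  [15,4,0,0,0,0,0],
  [15,4,0,0,0,0,0],
])

```text
time: 15.55
tool_pos: [549.9, 63.5, 15.8]
tcp_rot: [180.0, 0.5, -1.5]
ft_force: [-5.2, 0.9, -0.3]
finger_gap: 28.5
```

>>> servo_tool([
  [15,3,0,0,0,0,0],
  [15,3,0,0,0,0,0],
])

```text
time: 15.75
tool_pos: [551.1, 63.5, 15.4]
tcp_rot: [180.0, 1.2, -1.5]
ft_force: [-26.4, -3.0, 17.2]
finger_gap: 28.4
```

```bash
python3 -c "
from h import *
go2(1,-130,16.5)"
```

```text
pos [551.1  63.5  15.4] F [-26.4  -3.   17.2] gap 28.4 target [553.   62.2  16.5]
tilt fix rx,ry [0.0006 0.0202]
tool shift [ 1.9  1.2 -1.2]
tool x heading -1.55 tilt [-0.0202 -0.     -0.9998]
rotz about tool z (rad) 0.0219
```

Firm contact at the stop (-26 N), at the expected position. Releasing and rising to check.

>>> servo_tool([
  [48,0,0,0,0,0,0],
  [48,0,0,0,0,0,0],
  [48,0,0,0,0,0,0],
  [48,0,0,-15,0,0,0],
  [48,0,0,-30,0,0.02,0],
  [60,0,0,-40,0,0,0],
  [60,0,0,-40,0,0,0],
  [60,0,0,-40,0,0,0],
  [60,0,0,0,0,0,0],
])

```text
time: 16.65
tool_pos: [555.6, 63.3, 194.4]
tcp_rot: [180.0, -0.7, -1.6]
ft_force: [0.4, -0.6, 0.5]
finger_gap: 59.9
```

```bash
sed -i 's/def tubes(out):/def tubes(out,z=30):/; s/astype(float),30,p/astype(float),z,p/' h.py; cat >> h.py <<'E'
def inlane(n,X):
    a=np.radians(-2.8);q=np.array(X[:2])-lane(n,0,0)[:2]; return np.round([q@[np.cos(a),np.sin(a)],q@[-np.sin(a),np.cos(a)]],1)
E
python3 -c "
from h import *
print(sense()['tool_pos'],sense()['tcp_rot'])
r=tubes('t3',40)
for q in r: print(inlane(1,q[0]))"
```

```text
[555.59413295  63.26143786 194.40849423] [179.97858884  -0.68255959  -1.57335826]
(array([ 178.3, -246.8]), 103.9, 64.3, 68.9)
(array([ 461.2, -146.8]), 160.4, 39.5, -85.7)
(array([ 556.7, -128.7]), 159.9, 31.2, -88.0)
(array([602. ,  60.1]), 157.5, 30.4, -1.7)
[-489.1 -327. ]
[-211.4 -213.3]
[-116.9 -190.5]
[-80.9   0.3]
```

View pics/t3.png

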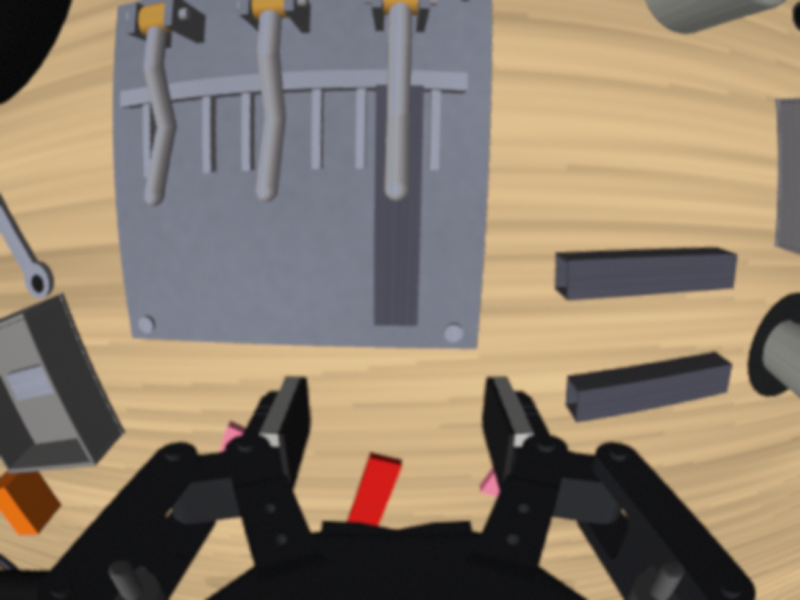

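Tube C is home: centre at (-80.9, +0.3) in lane 1 against the nominal (-80, 0), with its finger lifted on top of it. Next is tube B.

>>> servo_tool([
  [60,0,35,0,0,0.012,0],
  [60,1,45,0,0,0,0],
  [60,1,45,0,0,0,0],
  [60,1,45,0,0,0,0],
  [60,1,45,0,0,0,0],
  [60,1,35,0,0,0,-0.05],
  [60,0,0,0,0,0,-0.14],
  [60,0,0,0,0,0,-0.145],
  [60,0,0,0,0,0,-0.145],
  [60,0,0,0,0,0,-0.145],
])

```text
time: 17.7
tool_pos: [550.5, -196.6, 189.9]
tcp_rot: [179.3, -1.0, 35.5]
ft_force: [-0.6, 0.8, -0.7]
finger_gap: 59.9
```

>>> servo_tool([
  [60,0,0,0,0,0,-0.145],
  [60,0,0,0,0,0,-0.145],
  [60,0,0,0,0,0,-0.145],
  [60,0,0,0,0,0,-0.145],
  [60,0,0,0,0,0,-0.145],
  [60,0,0,0,0,0,-0.145],
  [60,0,0,0,0,0,-0.14],
  [60,0,0,0,0,0,0],
  [60,0,0,0,0,0,0],
])

```text
time: 18.6
tool_pos: [547.1, -195.7, 184.7]
tcp_rot: [179.2, -0.1, 95.4]
ft_force: [0.4, 0.3, 0.0]
finger_gap: 59.8
```

```bash
cat >> h.py <<'E'
def pick(z=7,out='tt',near=None):
    s=sense();p,R=pose();print('pos',p.round(1),s['ft_force'].round(1))
    y=R.T@[0,0,-1.]; print('tilt fix rx,ry',np.round([-y[1],y[0]],4))
    for q in tubes(out):
        if 145<q[1]<172 and q[2]<40 and abs(q[3])>60:
            h=q[3]%180; a=np.radians(h); g=np.array(q[0])-50*np.array([np.cos(a),np.sin(a)]); print('TUBE',q,'grip',g.round(1)); togo([*g,z],h)
E
python3 -c "
from h import *
pick(out='t4')"
```

```text
pos [ 547.1 -195.7  184.7] [0.4 0.3 0. ]
tilt fix rx,ry [ 0.0139 -0.0023]
(array([ 449.7, -160.4]), 156.3, 30.1, -85.6)
(array([ 551.7, -140.6]), 156.8, 27.3, -87.7)
TUBE (array([ 449.7, -160.4]), 156.3, 30.1, -85.6) grip [ 453.5 -210.3]
tool shift [ -6.1 -97.  176.3]
tool x heading 95.37 tilt [ 0.0136  0.0036 -0.9999]
rotz about tool z (rad) 0.0169
TUBE (array([ 551.7, -140.6]), 156.8, 27.3, -87.7) grip [ 553.7 -190.6]
tool shift [  4.1   4.6 177.7]
tool x heading 95.37 tilt [ 0.0136  0.0036 -0.9999]
rotz about tool z (rad) 0.0536
```

>>> servo_tool([
  [60,2,3,10,0.014,-0.002,0.053],
  [60,2,3,25,0,0,0],
  [60,0,0,25,0,0,0],
  [60,0,0,25,0,0,0],
  [60,0,0,25,0,0,0],
  [60,0,0,15,0,0,0],
  [60,0,0,0,0,0,0],
  [60,0,0,0,0,0,0],
])

```text
time: 19.45
tool_pos: [554.6, -191.8, 57.4]
tcp_rot: [179.8, 0.1, 90.9]
ft_force: [-0.3, 0.1, 0.8]
finger_gap: 60.4
```

```bash
python3 -c "
from h import *
print(pose()[0],sense()['tcp_rot']);togo([553.7,-190.6,7],92.3)"
```

```text
[ 554.63115178 -191.81184323   57.43264473] [1.79844576e+02 6.76162089e-02 9.08625703e+01]
tool shift [ 1.3 -1.  50.4]
tool x heading 90.86 tilt [ 0.0027 -0.0011 -1.    ]
rotz about tool z (rad) -0.0251
```

>>> servo_tool([
  [60,1,-1,15,0,0,-0.025],
  [60,0,0,15,0,0,0],
  [60,0,0,10,0,0,0],
  [60,0,0,6,0,0,0],
  [60,0,0,3,0,0,0],
  [15,0,0,0,0,0,0],
  [15,0,0,0,0,0,0],
  [15,0,0,0,0,0,0],
  [15,0,0,0,0,0,0],
], force=90)

```text
time: 20.35
tool_pos: [556.7, -192.2, 8.6]
tcp_rot: [179.5, 0.2, 92.3]
ft_force: [-0.7, 0.1, -2.2]
finger_gap: 28.3
```

>>> servo_tool([
  [15,0,0,-20,0,0,0],
  [15,0,0,-40,0,0,0],
  [15,0,0,-40,0,0,0],
  [15,0,0,-45,0,0,0],
  [15,0,0,0,0,0,0],
])

```text
time: 20.85
tool_pos: [553.0, -190.7, 155.9]
tcp_rot: [179.9, 0.1, 92.3]
ft_force: [1.1, -0.6, -0.4]
finger_gap: 28.4
```

```bash
python3 -c "
from h import *
go2(2,-215,152)"
```

```text
pos [ 553.  -190.7  155.9] F [ 1.1 -0.6 -0.4] gap 28.4 target [472.  146.3 152. ]
tilt fix rx,ry [0.0025 0.0017]
tool shift [340.  -67.2   3.1]
tool x heading 92.34 tilt [ 0.0026 -0.0016 -1.    ]
rotz about tool z (rad) -1.481
```

>>> servo_tool([
  [15,30,-6,0,0,0,0],
  [15,44,-9,0,0,0,0],
  [15,44,-9,0,0,0,0],
  [15,44,-9,0,0,0,0],
  [15,44,-9,0,0,0,0],
  [15,44,-9,0,0,0,0],
  [15,44,-9,0,0,0,0],
  [15,35,-7,0,0,0,0.05],
  [15,0,0,0,0,0,0.12],
  [15,0,0,0,0,0,0.145],
])

```text
time: 21.85
tool_pos: [467.6, 145.9, 151.2]
tcp_rot: [179.7, 0.1, 73.7]
ft_force: [-0.2, -0.1, -1.5]
finger_gap: 28.1
```

>>> servo_tool([
  [15,0,0,0,0,0,0.145],
  [15,0,0,0,0,0,0.145],
  [15,0,0,0,0,0,0.145],
  [15,0,0,0,0,0,0.145],
  [15,0,0,0,0,0,0.145],
  [15,0,0,0,0,0,0.145],
  [15,0,0,0,0,0,0.145],
  [15,0,0,0,0,0,0.145],
  [15,0,0,0,0,0,0.145],
  [15,0,0,0,0,0,0.02],
])

```text
time: 22.85
tool_pos: [461.8, 146.4, 143.3]
tcp_rot: [179.6, 0.3, -5.0]
ft_force: [0.3, -0.7, -2.4]
finger_gap: 28.1
```

>>> servo_tool([
  [15,0,0,0,0,0,0],
  [15,0,0,0,0,0,0],
])

```text
time: 23.05
tool_pos: [461.2, 146.3, 142.4]
tcp_rot: [179.6, 0.4, -4.7]
ft_force: [0.3, -0.7, -2.5]
finger_gap: 28.1
```

```bash
python3 -c "
from h import *
go2(2,-215,60)"
```

```text
pos [461.2 146.3 142.4] F [ 0.3 -0.7 -2.5] gap 28.1 target [472.  146.3  60. ]
tilt fix rx,ry [0.0065 0.0073]
tool shift [11.4 -1.4 82.3]
tool x heading -4.66 tilt [-0.0078 -0.0059 -1.    ]
rotz about tool z (rad) -0.0325
```

>>> servo_tool([
  [15,5,-1,10,0.006,0.007,-0.032],
  [15,5,0,20,0,0,0],
  [15,0,0,20,0,0,0],
  [15,0,0,20,0,0,0],
  [15,0,0,10,0,0,0],
  [15,0,0,0,0,0,0],
  [15,0,0,0,0,0,0],
])

```text
time: 23.75
tool_pos: [472.7, 146.9, 61.1]
tcp_rot: [-180.0, -0.1, -1.8]
ft_force: [0.2, 0.4, -1.9]
finger_gap: 28.3
```

```bash
python3 -c "
from h import *
p=pose()[0];z=p[2]-8.6+30
go2(2,-215,19.5)
tubes('t5',z)"
```

```text
pos [472.7 146.9  61.1] F [ 0.2  0.4 -1.9] gap 28.3 target [472.  146.3  19.5]
tilt fix rx,ry [-0.0006 -0.0025]
tool shift [-0.8  0.7 41.6]
tool x heading -1.77 tilt [ 2.5e-03  5.0e-04 -1.0e+00]
rotz about tool z (rad) 0.018
(array([384.8,  49.5]), 175.7, 40.4, 47.9)
(array([519.6, 145.2]), 150.3, 31.4, -1.4)
```

>>> servo_tool([
  [15,0,1,15,0,-0.002,0.02],
  [15,0,0,14,0,0,0],
  [15,0,0,8,0,0,0],
  [15,0,0,2,0,0,0],
  [15,0,0,0,0,0,0],
])

```text
time: 24.3
tool_pos: [474.4, 146.2, 20.8]
tcp_rot: [-179.9, -0.2, -3.0]
ft_force: [-0.3, 0.5, -1.4]
finger_gap: 28.2
```

```bash
python3 -c "
from h import *
go2(2,-215,19)"
```

```text
pos [474.4 146.2  20.8] F [-0.3  0.5 -1.4] gap 28.2 target [472.  146.3  19. ]
tilt fix rx,ry [-0.0015 -0.004 ]
tool shift [-2.4  0.1  1.8]
tool x heading -2.99 tilt [ 0.004   0.0013 -1.    ]
rotz about tool z (rad) -0.0033
```

>>> servo_tool([
  [15,5,0,1,0,-0.003,0],
  [15,10,0,1,0,0,0],
  [15,12,0,0,0,0,0],
  [15,12,0,0,0,0,0],
  [15,12,0,0,0,0,0],
  [15,0,0,0,0,0,0],
])

```text
time: 24.9
tool_pos: [527.4, 143.4, 18.2]
tcp_rot: [-179.9, 0.3, -2.9]
ft_force: [0.6, -0.7, -1.3]
finger_gap: 28.2
```

```bash
python3 -c "
from h import *
go2(2,-131,19)"
```

```text
pos [527.4 143.4  18.2] F [ 0.6 -0.7 -1.3] gap 28.2 target [555.9 142.2  19. ]
tilt fix rx,ry [-0.001   0.0045]
tool shift [28.5 -0.3 -0.9]
tool x heading -2.95 tilt [-0.0045  0.0012 -1.    ]
rotz about tool z (rad) -0.0026
```

>>> servo_tool([
  [15,6,0,0,0,0.003,0],
  [15,6,0,0,0,0,0],
  [15,6,0,0,0,0,0],
])

```text
time: 25.2
tool_pos: [543.7, 142.8, 18.3]
tcp_rot: [-180.0, 0.5, -2.9]
ft_force: [-5.8, -0.0, -0.3]
finger_gap: 28.5
```

>>> servo_tool([
  [15,5,0,0,0,0,0],
  [15,4,0,0,0,0,0],
])

```text
time: 25.4
tool_pos: [553.0, 142.3, 18.1]
tcp_rot: [-180.0, 0.5, -2.9]
ft_force: [-6.0, 0.4, 1.2]
finger_gap: 28.4
```

>>> servo_tool([
  [15,3,0,0,0,0,0],
  [15,3,0,0,0,0,0],
])

```text
time: 25.6
tool_pos: [554.6, 142.3, 18.0]
tcp_rot: [180.0, 1.2, -2.9]
ft_force: [-30.3, 0.2, 24.7]
finger_gap: 28.4
```

>>> servo_tool([
  [48,0,0,0,0,0,0],
  [48,0,0,0,0,0,0],
  [48,0,0,0,0,0,0],
  [48,0,0,-15,0,0,0],
  [48,0,0,-30,0,0.02,0],
  [60,0,0,-40,0,0,0],
  [60,0,0,-40,0,0,0],
  [60,0,0,-40,0,0,0],
  [60,0,0,0,0,0,0],
])

```text
time: 26.5
tool_pos: [559.4, 141.9, 196.7]
tcp_rot: [-179.9, -0.6, -2.9]
ft_force: [1.2, 0.7, 1.7]
finger_gap: 59.8
```

```bash
python3 -c "
from h import *
r=tubes('t6',40)
for q in r: print(inlane(1,q[0]),inlane(2,q[0]))
togo([453.5,-210.3,180],94.4)"
```

```text
(array([ 461.1, -141.1]), 166.1, 40.0, -86.0)
(array([602.1,  63.7]), 158.4, 35.5, -2.6)
(array([605.9, 139.8]), 157.4, 29.6, -2.7)
[-211.8 -207.6] [-211.8 -287.6]
[-81.    3.9] [-81.  -76.1]
[-80.9  80.1] [-80.9   0.1]
tool shift [-86.7 357.   13.2]
tool x heading -2.95 tilt [ 8.e-03 -1.e-04 -1.e+00]
rotz about tool z (rad) 1.4426
```

>>> servo_tool([
  [60,-7,30,0,0,0.008,0],
  [60,-10,43,0,0,0,0],
  [60,-10,43,0,0,0,0],
  [60,-10,43,0,0,0,0],
  [60,-10,43,0,0,0,0],
  [60,-10,43,0,0,0,0],
  [60,-10,43,0,0,0,0],
  [60,-10,43,0,0,0,0],
  [60,-5,20,0,0,0,-0.07],
  [60,0,0,0,0,0,-0.14],
])

```text
time: 27.55
tool_pos: [453.0, -216.6, 190.8]
tcp_rot: [179.8, -1.0, 9.5]
ft_force: [0.0, 1.0, -0.1]
finger_gap: 60.0
```

>>> servo_tool([
  [60,0,0,0,0,0,-0.145],
  [60,0,0,0,0,0,-0.145],
  [60,0,0,0,0,0,-0.145],
  [60,0,0,0,0,0,-0.145],
  [60,0,0,0,0,0,-0.145],
  [60,0,0,0,0,0,-0.145],
  [60,0,0,0,0,0,-0.145],
  [60,0,0,0,0,0,-0.145],
  [60,0,0,0,0,0,-0.145],
  [60,0,0,0,0,0,-0.14],
])

```text
time: 28.55
tool_pos: [448.5, -217.9, 185.8]
tcp_rot: [179.3, -0.1, 95.1]
ft_force: [-0.2, 0.1, 1.1]
finger_gap: 59.9
```

>>> servo_tool([
  [60,0,0,0,0,0,0],
  [60,0,0,0,0,0,0],
])

```text
time: 28.75
tool_pos: [447.9, -217.8, 185.0]
tcp_rot: [179.4, -0.1, 95.0]
ft_force: [-0.2, -0.2, -0.1]
finger_gap: 60.1
```

```bash
python3 -c "
from h import *
pick(out='t7')"
```

```text
pos [ 447.9 -217.8  185. ] [-0.2 -0.2 -0.1]
tilt fix rx,ry [ 0.0108 -0.0019]
(array([ 448.1, -160.8]), 156.5, 27.2, -85.9)
TUBE (array([ 448.1, -160.8]), 156.5, 27.2, -85.9) grip [ 451.7 -210.7]
tool shift [  6.4   2.5 178. ]
tool x heading 95.04 tilt [ 0.0106  0.0029 -0.9999]
rotz about tool z (rad) 0.0164
```

>>> servo_tool([
  [60,3,2,10,0.011,-0.002,0.016],
  [60,3,2,25,0,0,0],
  [60,0,0,25,0,0,0],
  [60,0,0,25,0,0,0],
  [60,0,0,25,0,0,0],
  [60,0,0,15,0,0,0],
  [60,0,0,0,0,0,0],
  [60,0,0,0,0,0,0],
])

```text
time: 29.6
tool_pos: [452.5, -211.9, 57.1]
tcp_rot: [179.9, 0.1, 92.6]
ft_force: [0.7, -0.2, -0.4]
finger_gap: 59.7
```

```bash
python3 -c "
from h import *
print(pose()[0],sense()['tcp_rot']);togo([451.7,-210.7,7],94.1)"
```

```text
[ 452.51380126 -211.93187554   57.07170163] [1.79887711e+02 1.13122770e-01 9.25984802e+01]
tool shift [ 1.4 -0.9 50.1]
tool x heading 92.6 tilt [ 0.002  -0.0019 -1.    ]
rotz about tool z (rad) -0.0262
```

>>> servo_tool([
  [60,1,-1,15,0,0,-0.026],
  [60,0,0,15,0,0,0],
  [60,0,0,10,0,0,0],
  [60,0,0,6,0,0,0],
  [60,0,0,3,0,0,0],
  [15,0,0,0,0,0,0],
  [15,0,0,0,0,0,0],
  [15,0,0,0,0,0,0],
  [15,0,0,0,0,0,0],
], force=90)

```text
time: 30.5
tool_pos: [455.3, -213.3, 9.9]
tcp_rot: [179.5, 0.4, 94.2]
ft_force: [0.4, -0.4, -2.8]
finger_gap: 28.1
```

>>> servo_tool([
  [15,0,0,-20,0,0,0],
  [15,0,0,-40,0,0,0],
  [15,0,0,-40,0,0,0],
  [15,0,0,-45,0,0,0],
  [15,0,0,0,0,0,0],
])

```text
time: 31.0
tool_pos: [451.4, -211.0, 157.7]
tcp_rot: [179.8, 0.2, 94.2]
ft_force: [0.5, -1.1, -0.8]
finger_gap: 28.3
```

```bash
python3 -c "
from h import *
go2(3,-215,152)"
```

```text
pos [ 451.4 -211.   157.7] F [ 0.5 -1.1 -0.8] gap 28.3 target [475.9 226.2 152. ]
tilt fix rx,ry [0.0041 0.0041]
tool shift [434.2  56.5   4.2]
tool x heading 94.22 tilt [ 0.0044 -0.0037 -1.    ]
rotz about tool z (rad) -1.4483
```

>>> servo_tool([
  [15,30,4,0,0,0,0],
  [15,44,6,0,0,0,0],
  [15,44,6,0,0,0,0],
  [15,44,6,0,0,0,0],
  [15,44,6,0,0,0,0],
  [15,44,6,0,0,0,0],
  [15,44,6,0,0,0,0],
  [15,44,6,0,0,0,0],
  [15,44,6,0,0,0,0],
  [15,40,5,0,0,0,0.05],
])

```text
time: 32.0
tool_pos: [477.5, 223.5, 152.1]
tcp_rot: [179.6, 0.5, 90.8]
ft_force: [0.8, -0.4, -1.9]
finger_gap: 28.3
```

>>> servo_tool([
  [15,0,0,0,0,0,0.14],
  [15,0,0,0,0,0,0.145],
  [15,0,0,0,0,0,0.145],
  [15,0,0,0,0,0,0.145],
  [15,0,0,0,0,0,0.145],
  [15,0,0,0,0,0,0.145],
  [15,0,0,0,0,0,0.145],
  [15,0,0,0,0,0,0.145],
  [15,0,0,0,0,0,0.145],
  [15,0,0,0,0,0,0.145],
])

```text
time: 33.0
tool_pos: [470.5, 229.2, 141.6]
tcp_rot: [179.3, 0.4, 5.6]
ft_force: [0.3, 0.7, -1.8]
finger_gap: 28.3
```

>>> servo_tool([
  [15,0,0,0,0,0,0.145],
  [15,0,0,0,0,0,0],
  [15,0,0,0,0,0,0],
])

```text
time: 33.3
tool_pos: [468.9, 228.7, 139.0]
tcp_rot: [179.2, 0.5, -2.9]
ft_force: [0.1, -0.0, -3.5]
finger_gap: 28.4
```

```bash
python3 -c "
from h import *
go2(3,-215,60)"
```

```text
pos [468.9 228.7 139. ] F [ 0.1 -0.  -3.5] gap 28.4 target [475.9 226.2  60. ]
tilt fix rx,ry [0.0138 0.0095]
tool shift [ 7.8  1.1 78.9]
tool x heading -2.94 tilt [-0.0102 -0.0133 -0.9999]
rotz about tool z (rad) -0.0024
```

>>> servo_tool([
  [15,4,1,10,0.014,0.01,0],
  [15,3,1,20,0,0,0],
  [15,0,0,20,0,0,0],
  [15,0,0,20,0,0,0],
  [15,0,0,10,0,0,0],
  [15,0,0,0,0,0,0],
  [15,0,0,0,0,0,0],
])

```text
time: 34.0
tool_pos: [476.1, 226.4, 56.3]
tcp_rot: [-179.9, -0.1, -1.5]
ft_force: [0.4, -0.5, -1.9]
finger_gap: 28.1
```

```bash
python3 -c "
from h import *
p=pose()[0];z=p[2]-9.9+30
go2(3,-215,21)
tubes('t8',z)"
```

```text
pos [476.1 226.4  56.3] F [ 0.4 -0.5 -1.9] gap 28.1 target [475.9 226.2  21. ]
tilt fix rx,ry [-0.0012 -0.0013]
tool shift [-0.2  0.2 35.3]
tool x heading -1.51 tilt [ 0.0013  0.0011 -1.    ]
rotz about tool z (rad) 0.0226
(array([386.9, 127.6]), 178.2, 40.9, 48.2)
(array([523.7, 224.8]), 149.8, 31.5, -1.0)
```

>>> servo_tool([
  [15,0,0,14,0,-0.002,0.022],
  [15,0,0,12,0,0,0],
  [15,0,0,6,0,0,0],
  [15,0,0,2,0,0,0],
  [15,0,0,0,0,0,0],
])

```text
time: 34.55
tool_pos: [477.8, 227.1, 21.7]
tcp_rot: [-179.8, -0.2, -2.8]
ft_force: [-0.1, -0.0, -2.0]
finger_gap: 28.3
```

```bash
python3 -c "
from h import *
go2(3,-215,20)"
```

```text
pos [477.8 227.1  21.7] F [-0.1 -0.  -2. ] gap 28.3 target [475.9 226.2  20. ]
tilt fix rx,ry [-0.0027 -0.0028]
tool shift [-1.9  1.1  1.7]
tool x heading -2.83 tilt [ 0.003   0.0026 -1.    ]
rotz about tool z (rad) -0.0005
```

>>> servo_tool([
  [15,5,1,1,-0.002,-0.002,0],
  [15,10,0,1,0,0,0],
  [15,12,0,0,0,0,0],
  [15,12,0,0,0,0,0],
  [15,12,0,0,0,0,0],
  [15,0,0,0,0,0,0],
])

```text
time: 35.15
tool_pos: [530.7, 223.4, 19.4]
tcp_rot: [180.0, 0.3, -2.8]
ft_force: [0.4, 0.8, -2.2]
finger_gap: 28.4
```

```bash
python3 -c "
from h import *
go2(3,-132,20)"
```

```text
pos [530.7 223.4  19.4] F [ 0.4  0.8 -2.2] gap 28.4 target [558.8 222.1  20. ]
tilt fix rx,ry [0.0001 0.0046]
tool shift [28.1 -0.1 -0.7]
tool x heading -2.78 tilt [-4.6e-03  1.0e-04 -1.0e+00]
rotz about tool z (rad) 0.0003
```

>>> servo_tool([
  [15,6,0,0,0,0.003,0],
  [15,6,0,0,0,0,0],
  [15,6,0,0,0,0,0],
])

```text
time: 35.45
tool_pos: [547.0, 222.7, 19.4]
tcp_rot: [180.0, 0.5, -2.8]
ft_force: [-5.4, 0.6, 0.1]
finger_gap: 27.9
```

>>> servo_tool([
  [15,5,0,0,0,0,0],
  [15,4,0,0,0,0,0],
])

```text
time: 35.65
tool_pos: [556.2, 222.3, 19.3]
tcp_rot: [179.9, 0.6, -2.7]
ft_force: [-5.9, 0.0, 2.5]
finger_gap: 28.3
```

>>> servo_tool([
  [15,3,0,0,0,0,0],
  [15,3,0,0,0,0,0],
])

```text
time: 35.85
tool_pos: [557.5, 222.3, 19.2]
tcp_rot: [179.9, 1.2, -2.7]
ft_force: [-27.7, 0.7, 20.2]
finger_gap: 28.2
```

>>> servo_tool([
  [48,0,0,0,0,0,0],
  [48,0,0,0,0,0,0],
  [48,0,0,0,0,0,0],
  [48,0,0,-15,0,0,0],
  [48,0,0,-30,0,0.02,0],
  [60,0,0,-40,0,0,0],
  [60,0,0,-40,0,0,0],
  [60,0,0,-40,0,0,0],
  [60,0,0,-20,0,0,0],
])

```text
time: 36.75
tool_pos: [560.6, 221.6, 214.8]
tcp_rot: [179.9, -0.2, -2.8]
ft_force: [1.2, -0.9, 0.7]
finger_gap: 60.1
```

```bash
python3 -c "
from h import *
r=tubes('t9',40)
for q in r: print(inlane(1,q[0]),inlane(2,q[0]),inlane(3,q[0]))
togo([548,-330,220],0)"
```

```text
(array([602.1,  67.2]), 157.8, 41.7, -2.5)
(array([606. , 142.7]), 157.5, 35.0, -2.5)
(array([609.8, 220. ]), 157.1, 29.2, -2.5)
[-81.2   7.4] [-81.2 -72.6] [ -81.2 -152.6]
[-81.  83.] [-81.   3.] [-81. -77.]
[-80.9 160.4] [-80.9  80.4] [-80.9   0.4]
tool shift [ 13.1 552.   -1.3]
tool x heading -2.81 tilt [ 0.0079 -0.0012 -1.    ]
rotz about tool z (rad) -0.049
```

View pics/t9.png

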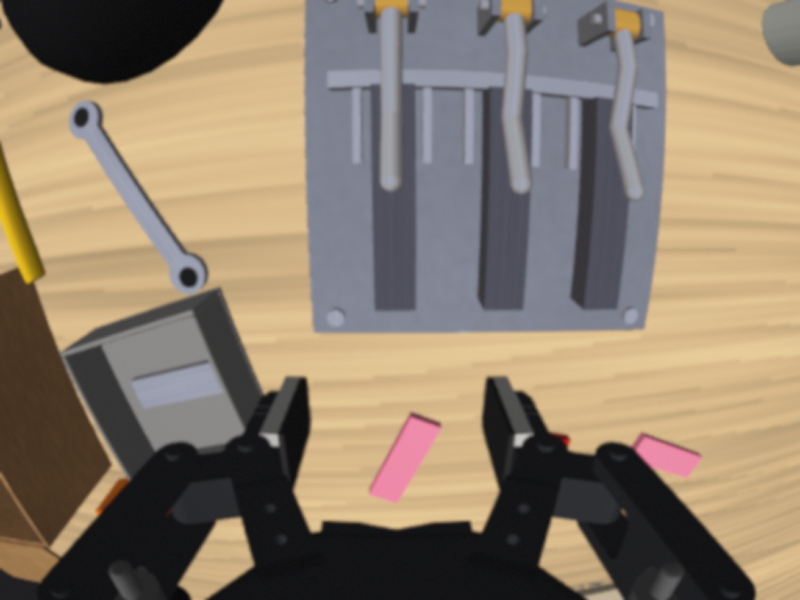

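All three tubes are home: centres at -81 along the lane and at most 0.4 mm off sideways when seen from overhead, each with its finger on top. Now the cup, starting with the move above it.

>>> servo_tool([
  [80,-6,35,0,0,0.005,0],
  [80,-7,44,0,0,0,0],
  [80,-7,44,0,0,0,0],
  [80,-7,44,0,0,0,0],
  [80,-7,44,0,0,0,0],
  [80,-7,44,0,0,0,0],
  [80,-7,44,0,0,0,0],
  [80,-7,44,0,0,0,0],
  [80,-7,44,0,0,0,-0.05],
  [80,0,0,0,0,0,-0.14],
])

```text
time: 37.8
tool_pos: [483.7, -176.1, 233.5]
tcp_rot: [179.3, -2.3, 8.4]
ft_force: [0.4, 1.3, -0.1]
finger_gap: 80.3
```

>>> servo_tool([
  [85,0,0,0,0,0,-0.145],
  [85,0,0,0,0,0,-0.145],
  [85,0,0,0,0,0,-0.145],
  [85,0,0,0,0,0,-0.145],
  [85,0,0,0,0,0,-0.145],
  [85,0,0,0,0,0,-0.145],
  [85,0,0,0,0,0,-0.145],
  [85,0,0,0,0,0,-0.145],
  [85,0,0,0,0,0,-0.145],
  [85,0,0,0,0,0,-0.07],
])

```text
time: 38.8
tool_pos: [484.8, -183.0, 246.2]
tcp_rot: [176.7, 0.9, 89.9]
ft_force: [-0.7, 0.0, -0.5]
finger_gap: 84.8
```

>>> servo_tool([
  [85,-20,0,0,0,0,0],
  [85,-40,0,0,0,0,0],
  [85,-40,0,0,0,0,0],
  [85,-20,0,0,0,0,0],
  [85,0,0,0,0,0,0],
  [85,0,0,0,0,0,0],
])

```text
time: 39.4
tool_pos: [486.2, -308.2, 255.9]
tcp_rot: [176.2, 1.3, 90.2]
ft_force: [0.3, 0.8, 0.8]
finger_gap: 85.0
```

```bash
python3 -c "
from h import *
p,R=pose(); s=sense(); print(p,s['tcp_rot'],s['joint_pos'].round(1)); np.savez('c1.npz',p=p,R=R)
cv2.imwrite('pics/cc1.png',cv2.resize(snapshot('wrist'),(800,600),interpolation=cv2.INTER_CUBIC))"
```

```text
[ 486.16898803 -308.23901836  255.93802032] [176.17091393   1.31360681  90.15152658] [-38.3  -0.7  91.3   1.4  85.6 -38.6]
```

View pics/cc1.png

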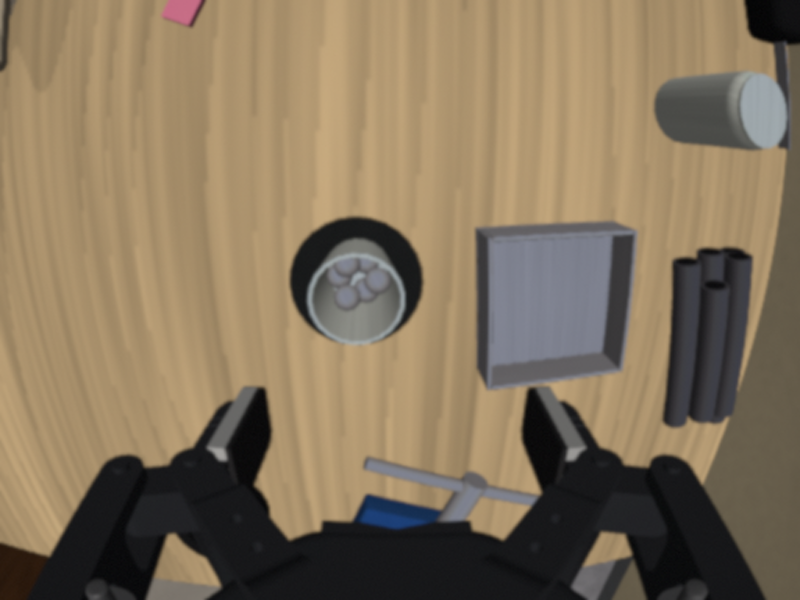

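The mouth is centred at (356,298) with six balls in it. The mat is centred at (356,280), and the tray rim corners are (477,229), (634,226), (623,370) and (488,387).

```bash
cat >> h.py <<'E'
def aim(g,tau,yawx=90.,phi=0.):
    "tool with jaw axis along heading yawx-90, tilted tau deg toward -x_tool, roll phi; g=grasp point. prints shift and rotvec in tool axes"
    p,R=pose(); a=np.radians(yawx); x=np.array([np.cos(a),np.sin(a),0]); z=np.array([0,0,-1.]); y=np.cross(z,x)
    T=np.c_[x,y,z]@Ro.from_euler('y',-tau,degrees=True).as_matrix()@Ro.from_euler('z',phi,degrees=True).as_matrix()
    t=np.array(g)+T[:,2]*hold_point_z
    print('pos',p.round(1),'J',sense()['joint_pos'].round(0),'F',sense()['ft_force'].round(1),'gap',round(sense()['finger_gap'],1))
    print('grasp now',(p-R[:,2]*hold_point_z).round(1),'target tcp',t.round(1),'shift tool',(R.T@(t-p)).round(1),'in final axes',(T.T@(t-p)).round(1),'rotvec',Ro.from_matrix(R.T@T).as_rotvec().round(3))
    return T
E
python3 -c "
from h import *
d=np.load('c1.npz');p,R=d['p'],d['R']
U=lambda uv,z:unw(uv,z,p,R,1.5625)[:,:2].round(1)
m=U([(306,297),(406,297),(356,253),(356,344)],84);print('mouth',m.tolist(),m[:2].mean(0),m[2:].mean(0))
m=U([(290,280),(422,280),(356,216),(356,342)],4);print('mat',m.tolist(),m[:2].mean(0),m[2:].mean(0))
m=U([(477,229),(634,226),(623,370),(488,387)],45);print('tray',m.tolist(),m.mean(0),rect(m))
aim([470,-280,100],55)"
```

```text
mouth [[432.8, -331.8], [504.2, -333.2], [469.3, -300.4], [467.6, -369.2]] [ 468.5 -332.5] [ 468.45 -334.8 ]
mat [[408.4, -343.1], [525.6, -345.4], [468.2, -287.4], [465.6, -404.3]] [ 467.   -344.25] [ 466.9  -345.85]
tray [[563.2, -291.3], [707.3, -284.8], [722.2, -426.0], [582.9, -433.8]] [ 643.9   -358.975] (array([ 642.7, -358.6]), 151.2, 143.4, 3.2)
pos [ 486.2 -308.   256. ] J [-38.  -1.  91.   1.  86. -39.] F [-0.3 -0.4  0.2] gap 84.7
grasp now [ 485.  -307.6  274.7] target tcp [ 470.  -295.3   89.3] shift tool [ 16.6 -27.3 164.9] in final axes [143.9 -16.2  85.2] rotvec [ 0.063 -0.936 -0.029]
```

>>> servo_tool([
  [85,30,0,0,0.009,-0.13,-0.004],
  [85,0,0,0,0.009,-0.134,-0.004],
  [85,0,0,0,0.009,-0.134,-0.004],
  [85,0,0,0,0.009,-0.134,-0.004],
  [85,0,0,0,0.009,-0.134,-0.004],
  [85,0,0,0,0.009,-0.134,-0.004],
  [85,0,0,0,0.009,-0.134,-0.004],
  [85,0,0,0,0,0,0],
  [85,0,0,0,0,0,0],
])

```text
time: 40.35
tool_pos: [488.4, -271.7, 260.7]
tcp_rot: [178.2, 56.8, 89.0]
ft_force: [0.3, -0.1, 1.1]
finger_gap: 84.9
```

```bash
python3 -c "
from h import *
aim([468.5,-251.5,99],55)"
```

```text
pos [ 488.4 -271.7  260.7] J [ -2.  -4. 112. -59.  78.  14.] F [ 0.3 -0.1  1.1] gap 84.9
grasp now [ 488.1 -256.1  271. ] target tcp [ 468.5 -266.8   88.3] shift tool [146.8 -22.8  89.9] in final axes [144.1 -19.9  94.9] rotvec [ 0.016  0.032 -0.01 ]
```

>>> servo_tool([
  [85,29,-5,18,0.016,0.03,-0.01],
  [85,29,-4,18,0,0,0],
  [85,29,-4,18,0,0,0],
  [85,29,-4,18,0,0,0],
  [85,25,-4,18,0,0,0],
  [85,0,0,0,0,0,0],
  [85,0,0,0,0,0,0],
])

```text
time: 41.05
tool_pos: [475.0, -266.6, 99.5]
tcp_rot: [177.7, 54.0, 87.7]
ft_force: [1.2, -0.1, 1.5]
finger_gap: 84.6
```

```bash
python3 -c "
from h import *
aim([468.5,-292.5,70.5],55);aim([468.5,-333.5,42],55)"
```

```text
pos [ 475.  -266.6   99.5] J [ -3.   8. 117. -61.  68.  30.] F [ 1.2 -0.1  1.5] gap 84.6
grasp now [ 474.8 -251.5  110.5] target tcp [ 468.5 -307.8   59.8] shift tool [ 7.7 -7.  56.6] in final axes [ 8.9 -6.5 56.5] rotvec [ 0.006 -0.018 -0.024]
pos [ 475.  -266.6   99.5] J [ -3.   8. 117. -61.  68.  30.] F [ 1.2 -0.1  1.5] gap 84.6
grasp now [ 474.8 -251.5  110.5] target tcp [ 468.5 -348.8   31.3] shift tool [  6.7  -7.3 106.6] in final axes [  8.7  -6.5 106.5] rotvec [ 0.006 -0.018 -0.024]
```

>>> servo_tool([
  [85,8,-7,6,0.006,-0.018,-0.024],
  [85,0,0,10,0,0,0],
  [85,0,0,10,0,0,0],
  [85,0,0,0,0,0,0],
  [85,0,0,0,0,0,0],
])

```text
time: 41.55
tool_pos: [472.1, -285.8, 83.0]
tcp_rot: [179.1, 55.1, 89.2]
ft_force: [-0.1, 0.3, -0.4]
finger_gap: 85.2
```

```bash
python3 -c "
from h import *
aim([468.5,-333.5,42],55)"
```

```text
pos [ 472.1 -285.8   83. ] J [ -5.  11. 117. -63.  66.  31.] F [-0.1  0.3 -0.4] gap 85.2
grasp now [ 472.  -270.4   93.7] target tcp [ 468.5 -348.8   31.3] shift tool [ 6.3 -4.  81.3] in final axes [ 6.2 -3.6 81.3] rotvec [ 0.004  0.002 -0.008]
```

>>> servo_tool([
  [85,6,-4,2,0.004,0.002,-0.008],
  [85,0,0,3,0,0,0],
  [85,0,0,15,0,0,0],
  [85,0,0,12,0,0,0],
  [85,0,0,0,0,0,0],
])

```text
time: 42.05
tool_pos: [468.4, -310.1, 58.2]
tcp_rot: [180.0, 55.0, 90.1]
ft_force: [-0.4, 0.8, 0.1]
finger_gap: 85.1
```

```bash
python3 -c "
from h import *
aim([468.5,-333.5,42],55)"
```

```text
pos [ 468.4 -310.1   58.2] J [ -8.  14. 117. -66.  63.  33.] F [-0.4  0.8  0.1] gap 85.1
grasp now [ 468.4 -294.8   68.9] target tcp [ 468.5 -348.8   31.3] shift tool [-0.2 -0.  47.2] in final axes [-0.2  0.1 47.2] rotvec [ 0.001 -0.001  0.001]
```

>>> servo_tool([
  [85,-5,0,10,0,0,0],
  [85,-4,0,14,0,0,0],
  [85,0,0,12,0,0,0],
  [85,0,0,6,0,0,0],
  [85,0,0,0,0,0,0],
], force=100)

```text
time: 42.55
tool_pos: [467.7, -354.3, 39.5]
tcp_rot: [-180.0, 54.9, 90.0]
ft_force: [0.2, 0.5, -0.0]
finger_gap: 85.1
```

```bash
python3 -c "
from h import *
aim([468.5,-334.7,52.7],55)
cv2.imwrite('pics/cc2.png',np.hstack([cv2.resize(snapshot('wrist'),(400,300)),cv2.resize(snapshot('side')[200:360,180:393],(400,300),interpolation=cv2.INTER_CUBIC)]))"
```

```text
pos [ 467.7 -354.3   39.5] J [-13.  17. 116. -70.  58.  33.] F [ 0.2  0.5 -0. ] gap 85.1
grasp now [ 467.8 -339.    50.3] target tcp [ 468.5 -350.    42. ] shift tool [ 0.4  0.8 -4.9] in final axes [ 0.4  0.8 -4.9] rotvec [-0.    -0.001  0.   ]
```

View pics/cc2.png

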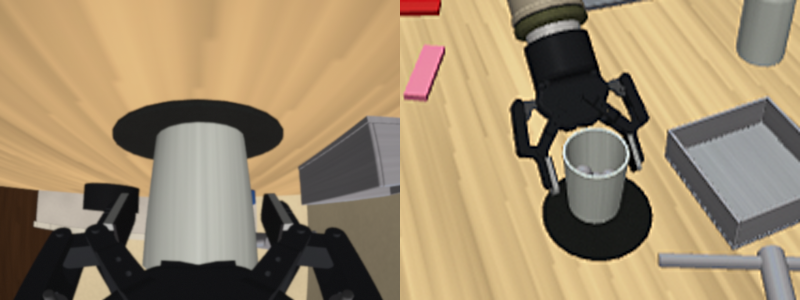

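The cup stands between the open fingers with no contact. Closing and lifting.

>>> servo_tool([
  [85,0,0,-3,0,0,0],
  [55,0,0,0,0,0,0],
  [50,0,0,0,0,0,0],
  [50,0,0,0,0,0,0],
  [50,0,0,0,0,0,0],
], force=100)

```text
time: 43.15
tool_pos: [469.2, -349.7, 42.8]
tcp_rot: [179.9, 55.0, 90.1]
ft_force: [0.7, -2.2, -1.2]
finger_gap: 63.6
```

```bash
python3 -c "
from h import *
T=aim([467.8,-339,52],55)
R=pose()[1];print('up in tool',(R.T@[0,0,1]).round(3))"
```

```text
pos [ 469.2 -349.7   42.8] J [-12.  16. 116. -69.  59.  33.] F [ 0.7 -2.2 -1.2] gap 63.6
grasp now [ 469.1 -334.4   53.5] target tcp [ 467.8 -354.3   41.3] shift tool [-1.4 -1.4  4.6] in final axes [-1.4 -1.4  4.6] rotvec [ 0.003 -0.     0.001]
up in tool [-0.819  0.001 -0.574]
```

>>> servo_tool([
  [50,-8,0,-6,0,0,0],
  [50,-16,0,-11,0,0,0],
  [50,-20,0,-14,0,0,0],
  [50,-25,0,-17,0,0,0],
  [50,-25,0,-17,0,0,0],
  [50,-25,0,-17,0,0,0],
  [50,-10,0,-7,0,0,0],
  [50,0,0,0,0,0,0],
])

```text
time: 43.95
tool_pos: [464.2, -348.1, 199.4]
tcp_rot: [-179.1, 54.3, 90.9]
ft_force: [0.4, -0.5, -4.6]
finger_gap: 64.1
```

```bash
cat >> h.py <<'E'
def Rt(tau,phi):
    return np.array([[0,1,0],[1,0,0],[0,0,-1.]])@Ro.from_euler('y',-tau,degrees=True).as_matrix()@Ro.from_euler('z',phi,degrees=True).as_matrix()
R0=Rt(55,0); t0=np.array([469.2,-349.7,42.8])
mo=R0.T@(np.array([468.5,-333.5,84])-t0); ax=R0.T@[0,0,1.]
def lip(p,R):
    m=R@mo+p; u=R@ax; dn=np.array([0,0,-1.]); dn=dn-u*(dn@u); return m+35*dn/np.linalg.norm(dn),np.degrees(np.arccos(u[2])),u
E
python3 -c "
from h import *
aim([643,-340,150],55)
for tau in (55,65):
  for phi in (0,-60,-90,-110,-130,-150,-165):
    l,th,u=lip(np.zeros(3),Rt(tau,phi)); print(tau,phi,'theta',th.round(),'lip rel tcp',l.round(),'u',u.round(2))"
```

```text
pos [ 464.2 -348.1  199.4] J [-13.  -3. 116. -59.  67.  12.] F [ 0.4 -0.5 -4.6] gap 64.1
grasp now [ 464.3 -332.9  210.3] target tcp [ 643.  -355.3  139.3] shift tool [ 43.  179.3  40.3] in final axes [ 45.1 178.8  40.3] rotvec [-0.003 -0.012  0.009]
55 0 theta 0.0 lip rel tcp [-1. 16.  6.] u [ 0. -0.  1.]
55 -60 theta 48.0 lip rel tcp [43. 30.  6.] u [0.71 0.23 0.66]
55 -90 theta 71.0 lip rel tcp [ 34.  36. -11.] u [0.82 0.47 0.33]
55 -110 theta 84.0 lip rel tcp [ 26.  37. -20.] u [0.77 0.63 0.1 ]
55 -130 theta 96.0 lip rel tcp [ 17.  36. -26.] u [ 0.63  0.77 -0.1 ]
55 -150 theta 105.0 lip rel tcp [  9.  34. -30.] u [ 0.41  0.88 -0.25]
55 -165 theta 109.0 lip rel tcp [  5.  33. -31.] u [ 0.21  0.92 -0.32]
65 0 theta 10.0 lip rel tcp [-1. 58. 32.] u [0.   0.17 0.98]
65 -60 theta 52.0 lip rel tcp [40. 37. -0.] u [0.71 0.35 0.61]
65 -90 theta 76.0 lip rel tcp [ 32.  38. -18.] u [0.82 0.52 0.24]
65 -110 theta 91.0 lip rel tcp [ 23.  36. -26.] u [ 0.77  0.64 -0.01]
65 -130 theta 104.0 lip rel tcp [ 14.  34. -32.] u [ 0.63  0.74 -0.23]
65 -150 theta 114.0 lip rel tcp [  7.  30. -35.] u [ 0.41  0.82 -0.4 ]
65 -165 theta 118.0 lip rel tcp [  3.  27. -36.] u [ 0.21  0.85 -0.47]
```

>>> servo_tool([
  [50,-5,20,6,0,0,0],
  [50,-6,30,9,0,0,0],
  [50,-6,30,10,0,0,0],
  [50,-6,30,10,0,0,0],
  [50,0,22,14,0,0,0],
  [50,12,12,14,0,0,0],
  [50,12,0,12,0,0,0],
  [50,10,0,8,0,0,0],
  [50,0,0,0,0,0,0],
])

```text
time: 44.85
tool_pos: [603.5, -406.6, 113.2]
tcp_rot: [-177.1, 53.5, 92.4]
ft_force: [-1.9, -0.1, -5.9]
finger_gap: 63.3
```

```bash
python3 -c "
from h import *
p,R=pose();print('world to go',np.array([611,-413,120])-p,'lip',lip(p,R));aim([611,-413+15,130.7],62)"
```

```text
world to go [ 7.450501   -6.43481869  6.80909663] lip (array([ 630.73874056, -414.09487413,  153.40302341]), np.float64(2.2841156635289925), array([ 0.03035711, -0.02582343,  0.99920548]))
pos [ 603.5 -406.6  113.2] J [-15.  26.  93. -61.  63.  15.] F [-1.9 -0.1 -5.9] gap 63.3
grasp now [ 603.9 -391.5  124.3] target tcp [ 611.  -414.5  121.9] shift tool [-11.9   7.2   1.1] in final axes [-11.4   7.5   2.9] rotvec [-0.016 -0.148  0.026]
```

>>> servo_tool([
  [50,-6,4,1,-0.01,-0.07,0],
  [50,-6,3,0,0,-0.07,0],
  [50,0,0,0,0,0,-0.1],
  [50,0,0,0,0,0,-0.12],
  [50,0,0,0,0,0,-0.13],
  [50,0,0,0,0,0,-0.13],
  [50,0,0,0,0,0,-0.13],
  [50,0,0,0,0,0,-0.13],
  [50,0,0,0,0,0,-0.13],
  [50,0,0,0,0,0,0],
])

```text
time: 45.85
tool_pos: [607.1, -410.9, 118.6]
tcp_rot: [-123.8, 31.3, 160.5]
ft_force: [0.1, -0.5, -5.9]
finger_gap: 63.6
```

```bash
cat > lipnow.py <<'E'
from h import *
p,R=pose();s=sense();l,th,u=lip(p,R);print('tcp',p.round(1),'J',s['joint_pos'].round(),'F',s['ft_force'].round(1),'lip',l.round(),'theta',th.round(1),'u',u.round(2),'tau',np.degrees(np.arccos(-R[2,2])).round(1))
print('lip to (628,-375,85) in tool',(R.T@(np.array([628,-375,85])-l)).round(1))
E
python3 lipnow.py
```

```text
tcp [ 607.1 -410.9  118.6] J [-13.  29.  93. -71.  65. -29.] F [ 0.1 -0.5 -5.9] lip [ 649. -376.  124.] theta 45.7 u [0.66 0.27 0.7 ] tau 61.6
lip to (628,-375,85) in tool [37.9 15.9 17.5]
```

>>> servo_tool([
  [50,0,0,0,0,0,-0.13],
  [50,0,0,0,0,0,-0.13],
  [50,0,0,0,0,0,-0.13],
  [50,0,0,0,0,0,-0.13],
  [50,0,0,0,0,0,-0.12],
  [50,0,0,0,0,0,-0.1],
  [50,0,0,0,0,0,-0.1],
  [50,0,0,0,0,0,-0.1],
  [50,0,0,0,0,0,0],
  [50,0,0,0,0,0,0],
])

```text
time: 46.85
tool_pos: [606.1, -408.9, 119.0]
tcp_rot: [-119.6, -15.0, -171.8]
ft_force: [-0.9, 0.7, -4.9]
finger_gap: 63.9
```

```bash
python3 lipnow.py
```

```text
tcp [ 606.1 -408.9  119. ] J [-13.  29.  94. -71.  65. -82.] F [-0.9  0.7 -4.9] lip [ 631. -372.   96.] theta 86.5 u [0.78 0.62 0.06] tau 61.5
lip to (628,-375,85) in tool [0.9 8.9 7.8]
```

>>> servo_tool([
  [50,0,0,0,0,0,-0.08],
  [50,0,0,0,0,0,-0.08],
  [50,0,0,0,0,0,-0.09],
  [50,0,0,0,0,0,-0.1],
  [50,0,0,0,0,0,-0.1],
  [50,0,0,0,0,0,-0.1],
  [50,0,0,0,0,0,-0.1],
  [50,0,0,0,0,0,-0.1],
  [50,0,0,0,0,0,-0.1],
  [50,0,0,0,0,0,0],
])

```text
time: 47.85
tool_pos: [607.3, -409.3, 123.5]
tcp_rot: [-141.7, -52.9, -134.7]
ft_force: [-1.3, -0.7, -2.3]
finger_gap: 63.7
```

>>> servo_tool([
  [50,0,0,0,0,0,0],
  [50,0,0,0,0,0,0],
  [50,0,0,0,0,0,0],
  [50,0,0,0,0,0,0],
  [50,0,0,0,0,0,0],
])

```text
time: 48.35
tool_pos: [607.9, -409.5, 124.9]
tcp_rot: [-140.7, -52.4, -135.8]
ft_force: [-0.1, 0.2, -3.2]
finger_gap: 63.6
```

```bash
python3 lipnow.py; python3 -c "
from h import *
cv2.imwrite('pics/cc3.png',np.hstack([cv2.resize(snapshot('scene')[120:270,40:240],(400,300),interpolation=cv2.INTER_CUBIC),cv2.resize(snapshot('side')[200:380,260:500],(400,300),interpolation=cv2.INTER_CUBIC)]))"
```

```text
tcp [ 607.9 -409.5  124.9] J [ -13.   28.   94.  -71.   65. -129.] F [-0.1  0.2 -3.2] lip [ 614. -379.   91.] theta 112.2 u [ 0.36  0.85 -0.38] tau 61.8
lip to (628,-375,85) in tool [-12.4  -9.5  -0.6]
```

View pics/cc3.png

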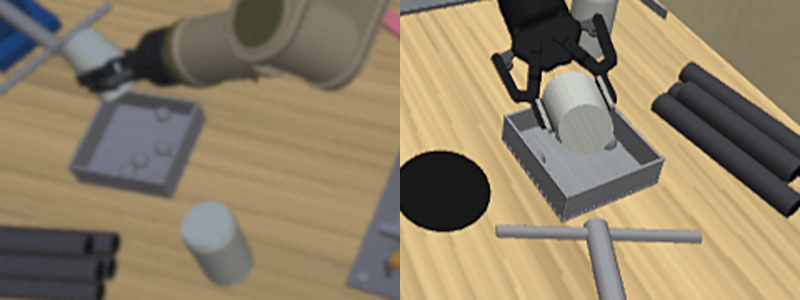

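>>> servo_tool([
  [50,0,0,0,0,0,-0.12],
  [50,0,0,0,0,0,-0.12],
  [50,0,0,0,0,0,-0.06],
  [50,0,0,0,0,0,0],
  [50,0,0,15,0,0,0],
  [50,0,0,-15,0,0,0],
  [50,0,0,15,0,0,0],
  [50,0,0,-15,0,0,0],
  [50,0,0,0,0,0,0],
  [50,0,0,0,0,0,0],
])

```text
time: 49.45
tool_pos: [606.9, -411.9, 122.8]
tcp_rot: [-164.4, -60.6, -107.8]
ft_force: [-0.4, -0.3, -2.5]
finger_gap: 63.5
```

```bash
python3 lipnow.py; python3 -c "
from h import *
f=[]
for i in range(6):
    im=snapshot('wrist'); f.append(sense()['ft_force'])
print(np.mean(f,0).round(2),np.std(f,0).round(2))"
```

```text
tcp [ 606.9 -411.9  122.8] J [ -13.   29.   94.  -71.   65. -147.] F [-0.4 -0.3 -2.5] lip [ 609. -383.   88.] theta 116.3 u [ 0.12  0.89 -0.44] tau 61.8
lip to (628,-375,85) in tool [ -9.  -17.7  -6.1]
[ 0.22  0.07 -3.06] [0.48 0.31 0.42]
```

>>> servo_tool([
  [50,0,0,0,0,0,0.1],
  [50,0,0,0,0,0,0.14],
  [50,0,0,0,0,0,0.14],
  [50,0,0,0,0,0,0.14],
  [50,0,0,0,0,0,0.14],
  [50,0,0,0,0,0,0.14],
  [50,0,0,0,0,0,0.14],
  [50,0,0,0,0,0,0.14],
  [50,0,0,0,0,0,0.14],
  [50,0,0,0,0,0,0.14],
])

```text
time: 50.75
tool_pos: [607.0, -412.4, 122.8]
tcp_rot: [-118.2, -0.4, -179.8]
ft_force: [-0.7, -0.1, -2.0]
finger_gap: 63.4
```

>>> servo_tool([
  [50,0,0,0,0,0,0.14],
  [50,0,0,0,0,0,0.14],
  [50,0,0,0,0,0,0.14],
  [50,0,0,0,0,0,0.14],
  [50,0,0,0,0,0,0.14],
  [50,0,0,0,0,0,0.14],
  [50,0,0,0,0,0,0.14],
  [50,0,0,0,0,0,0.14],
  [50,0,0,0,0,0,0.14],
  [50,0,0,0,0,0,0.1],
])

```text
time: 51.75
tool_pos: [606.8, -412.9, 122.5]
tcp_rot: [-163.7, 60.5, 108.5]
ft_force: [0.1, -0.1, -2.3]
finger_gap: 64.0
```

```bash
python3 lipnow.py; python3 -c "
from h import *
aim([467.8,-340+15.3,200],55)"
```

```text
tcp [ 606.8 -412.9  122.5] J [-13.  29.  94. -71.  65.  16.] F [ 0.1 -0.1 -2.3] lip [ 635. -368.  155.] theta 10.2 u [0.13 0.12 0.98] tau 61.8
lip to (628,-375,85) in tool [58.8  2.4 39.3]
pos [ 606.8 -412.9  122.5] J [-13.  29.  94. -71.  65.  16.] F [ 0.1 -0.1 -2.3] gap 64.0
grasp now [ 606.9 -396.4  131.4] target tcp [ 467.8 -340.   189.3] shift tool [  -2.4 -141.2  -95.7] in final axes [ -12.9 -139.   -98. ] rotvec [-0.01   0.118  0.157]
```

>>> servo_tool([
  [50,-15,0,-12,-0.005,0.06,0.08],
  [50,-15,0,-12,-0.005,0.058,0.077],
  [50,0,-25,-12,0,0,0],
  [50,4,-32,-16,0,0,0],
  [50,4,-32,-16,0,0,0],
  [50,4,-30,-16,0,0,0],
  [50,4,-20,-14,0,0,0],
  [50,0,0,0,0,0,0],
])

```text
time: 52.55
tool_pos: [466.0, -335.0, 190.5]
tcp_rot: [179.0, 54.8, 88.7]
ft_force: [0.7, -0.2, -2.7]
finger_gap: 63.6
```

```bash
python3 -c "
from h import *
aim([469,-340.5,110],55)
im=snapshot('scene');cv2.imwrite('s_raw.png',im)
c=camera_params('scene'); P=lambda X:(lambda q:np.array([c['fx']*q[0]/q[2]+c['cx'],c['fy']*q[1]/q[2]+c['cy']]))(c['R']@np.array(X)+c['t'])
# tray floor rectified
src=np.float32([P([643+sx*66,-359+sy*66,8]) for sx,sy in((-1,-1),(-1,1),(1,1),(1,-1))])
H=cv2.getPerspectiveTransform(src,np.float32([(0,0),(300,0),(300,300),(0,300)]))
a=cv2.warpPerspective(im,H,(300,300),flags=cv2.INTER_CUBIC)
b=cv2.resize(snapshot('side')[200:360,230:443],(400,300),interpolation=cv2.INTER_CUBIC)
cv2.imwrite('pics/cc4.png',np.hstack([a,b]))"
```

```text
pos [ 466.  -335.   190.5] J [-11.  -2. 117. -60.  68.  16.] F [ 0.7 -0.2 -2.7] gap 63.6
grasp now [ 466.  -319.7  201.3] target tcp [ 469.  -355.8   99.3] shift tool [62.5  2.3 69.6] in final axes [62.8  3.  69.4] rotvec [-0.001 -0.004 -0.013]
```

>>> servo_tool([
  [50,12,1,14,0,-0.004,-0.013],
  [50,13,1,14,0,0,0],
  [50,13,1,14,0,0,0],
  [50,13,0,14,0,0,0],
  [50,11,0,13,0,0,0],
  [50,0,0,0,0,0,0],
])

```text
time: 53.25
tool_pos: [478.8, -360.9, 99.5]
tcp_rot: [179.2, 55.1, 89.5]
ft_force: [-0.6, 0.1, -2.8]
finger_gap: 63.7
```

```bash
python3 -c "
from h import *
aim([469,-340.4,54],55)"
```

```text
pos [ 478.8 -360.9   99.5] J [-13.  10. 116. -66.  60.  26.] F [-0.6  0.1 -2.8] gap 63.7
grasp now [ 478.7 -345.5  110.2] target tcp [ 469.  -355.7   43.3] shift tool [ 49.  -10.3  27.9] in final axes [49.  -9.8 28. ] rotvec [ 0.006  0.002 -0.005]
```

>>> servo_tool([
  [50,10,-5,6,0.006,0.002,-0.005],
  [50,10,-5,6,0,0,0],
  [50,10,0,6,0,0,0],
  [50,8,0,5,0,0,0],
  [50,0,0,0,0,0,0],
])

```text
time: 53.75
tool_pos: [470.3, -358.4, 53.3]
tcp_rot: [179.8, 55.0, 89.8]
ft_force: [0.4, -0.2, -3.3]
finger_gap: 63.5
```

```bash
python3 -c "
from h import *
aim([469,-340.4,54],55)"
```

```text
pos [ 470.3 -358.4   53.3] J [-13.  15. 116. -69.  58.  31.] F [ 0.4 -0.2 -3.3] gap 63.5
grasp now [ 470.3 -343.1   64. ] target tcp [ 469.  -355.7   43.3] shift tool [ 9.7 -1.3  3.5] in final axes [ 9.7 -1.3  3.5] rotvec [ 0.001  0.    -0.002]
```

>>> servo_tool([
  [50,4,-1,1.5,0,0,0],
  [50,2.5,0,1,0,0,0],
  [50,0,0,0,0,0,0],
])

```text
time: 54.05
tool_pos: [470.0, -356.5, 46.5]
tcp_rot: [179.7, 55.1, 89.8]
ft_force: [-0.0, 0.6, -2.8]
finger_gap: 63.4
```

>>> servo_tool([
  [50,1.5,0,1,0,0,0],
  [50,0,0,0,0,0,0],
])

```text
time: 54.25
tool_pos: [470.5, -356.5, 45.3]
tcp_rot: [179.6, 55.1, 89.7]
ft_force: [0.2, 0.4, -2.5]
finger_gap: 63.8
```

>>> servo_tool([
  [50,1.2,0,0.8,0,0,0],
  [50,0,0,0,0,0,0],
])

```text
time: 54.45
tool_pos: [470.9, -356.6, 44.3]
tcp_rot: [179.5, 55.1, 89.7]
ft_force: [-0.5, 0.3, -1.9]
finger_gap: 63.3
```

>>> servo_tool([
  [50,1,0,0.7,0,0,0],
  [50,0,0,0,0,0,0],
])

```text
time: 54.65
tool_pos: [471.1, -356.7, 43.2]
tcp_rot: [179.5, 55.1, 89.6]
ft_force: [0.5, 0.5, -2.6]
finger_gap: 63.9
```

>>> servo_tool([
  [50,1,0,0.7,0,0,0],
  [50,0,0,0,0,0,0],
])

```text
time: 54.85
tool_pos: [471.5, -357.1, 43.1]
tcp_rot: [179.4, 55.2, 89.6]
ft_force: [-0.1, -0.1, -3.0]
finger_gap: 63.0
```

>>> servo_tool([
  [50,1,0,0.7,0,0,0],
  [50,0,0,0,0,0,0],
])

```text
time: 55.05
tool_pos: [471.9, -357.6, 43.1]
tcp_rot: [179.4, 55.3, 89.5]
ft_force: [0.4, -0.7, -2.4]
finger_gap: 63.5
```

>>> servo_tool([
  [66,0,0,0,0,0,0],
  [70,0,0,0,0,0,0],
  [85,0,0,0,0,0,0],
  [85,0,0,0,0,0,0],
  [85,0,0,0,0,0,0],
  [85,0,0,-8,0,0,0],
  [85,0,0,-15,0,0,0],
  [85,0,0,-20,0,0,0],
  [85,0,0,-20,0,0,0],
  [85,0,0,0,0,0,0],
])

```text
time: 56.05
tool_pos: [471.7, -301.8, 82.0]
tcp_rot: [179.3, 55.3, 89.4]
ft_force: [0.8, 0.1, -0.5]
finger_gap: 84.8
```

>>> servo_tool([
  [85,0,0,-30,0,0,0],
  [85,0,0,-40,0,0,0],
  [85,0,0,-40,0,0,0],
  [85,-30,0,-20,0,0,0],
  [85,-35,0,-10,0,0,0],
  [85,0,0,0,0,0.13,0],
  [85,0,0,0,0,0.13,0],
  [85,0,0,0,0,0.13,0],
  [85,0,0,0,0,0.13,0],
  [85,0,0,0,0,0,0],
])

```text
time: 57.05
tool_pos: [471.6, -215.3, 222.8]
tcp_rot: [179.3, 24.4, 90.5]
ft_force: [-0.2, -0.9, 0.4]
finger_gap: 85.0
```

```bash
python3 -c "
from h import *
s=sense();print(s['tool_pos'],s['tcp_rot'],s['ft_force'])
w=cv2.resize(snapshot('wrist'),(400,300));sc=snapshot('scene');sd=snapshot('side')
up=lambda a:cv2.resize(a,(400,300),interpolation=cv2.INTER_CUBIC)
top=np.hstack([up(sc[110:245,60:240]),up(sd[240:345,230:430] if 0 else sd[230:350,240:400])])
bot=np.hstack([w,up(sc[150:300,190:390+50])])
cv2.imwrite('pics/fin.png',np.vstack([top,bot]))"
```

```text
[ 471.62777854 -215.29510818  222.76539717] [179.29701769  24.41858954  90.46967018] [-0.21567905 -0.93580208  0.41950305]
```

View pics/fin.png

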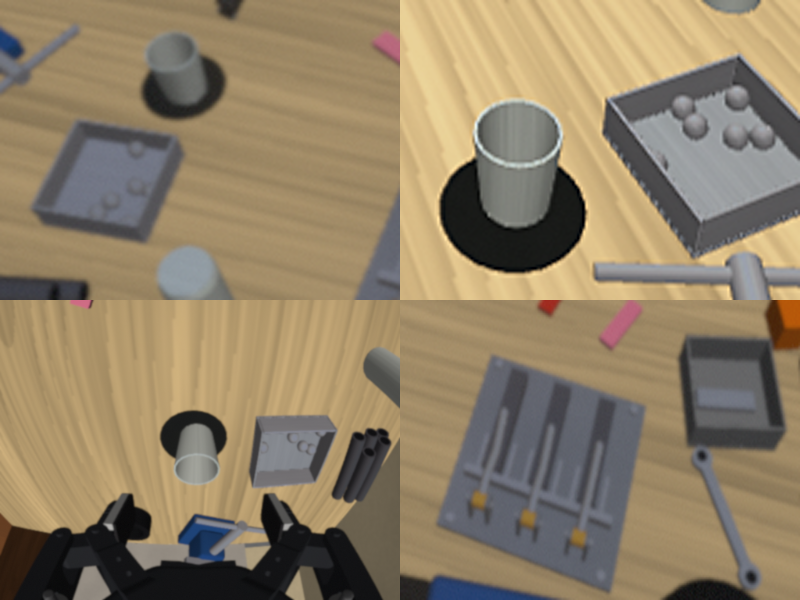

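Final view: the side picture shows six balls in the tray, five in the open at (683,106), (695,125), (737,97), (735,136) and (762,136), and one behind the near wall at (665,160). The cup stands upright on its mat with no ball visible. The three tubes are under their fingers and the scrap is in the bin.

```bash
python3 -c "
from bench import *
print(sense()['time'],hand_in())"
```

```text
the job is handed in; nothing more can be done
57.2 None
```

The job is done and handed in at 57.2 s of the 208 s allowed.

- **Scrap:** the flat offcut is lying in the grey bin. The first descent drifted about 14 mm and the fingers closed just above it, so I re-aimed and gripped it on the second try.
- **Tubes:** there were three, one per lane. Each was pushed until it met the stop at about 26–30 N. From overhead, the tube centres read 81 mm before the stop against a nominal 80 mm, and 0.4 mm or less off the lane centre. Each finger rests on top of its tube.
- **Balls:** the last pictures show six in the tray, one of them half hidden by the near wall. I see none in the cup.
- **Cup:** it stands upright on the mat, probably a few millimetres off centre. I felt no clear contact force when setting it down and let go where the descent stopped; the picture shows it standing.
- **Can and wrench:** I didn't touch either.

One reading disagreed: after the pour the wrist still read about 2–3 N, slightly above the weight of an empty cup. It had also read high with the cup full, and the drop matches six balls, so I put it down to a sensor offset.

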